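# Unlock the filter bin and hold its lid half open

## Task

Unlock the steel storage bin by flipping the cam lever on its side all the way over, away from the lid, while the lid is still shut. Then lift the lid (it has a pull bar at the front) to 45 degrees and hold it steady there so that I can take out a filter basket: it falls shut if let go, so finish while still holding it. Leave the cup, the jug and the tamper standing where they are.

Things in the scene. Friction and masses are not known exactly. Their poses are not given: they have to be found in the camera images.
- bin: Steel storage bin fixed to the counter, 180 (x) x 160 (y) x 120 mm high, with a flat black lid. Origin: centre of its underside. Its x axis points from the front (pull bar, nearer the robot) to the rear (hinge), y to the side that carries the lever, z up. The lever's bracket spans y = 80 to 165, x = -22 to 22 mm, top at z = 140 mm.
- lid_hinge (a point): Middle of the lid's hinge line, on the bin's rear rim: 90 mm behind the bin's centre, 124 mm above the counter. The hinge line runs along the bin's y axis. The point's axes are those of the bin.
- pull_bar (a point): Centre of the pull bar, a round steel rod 12 mm thick, 100 mm long, parallel to the hinge line and 229 mm from it, level with the lid's mid-thickness. A 12 mm rod carries each end; between bar and lid is a free gap 39 mm wide, 88 mm long. With the lid shut it is 124 mm above the counter and 49 mm in front of the bin's wall, clear above and below. Turns with the lid.
- lid (a joint): Opening angle of the lid, rad: 0 shut, grows as the pull bar goes up and back towards the hinge, stop at 1.3; 45 degrees is 0.785. The lid (184 x 164 x 8 mm, 0.3 to 0.65 kg) falls shut from every angle; about 1.5 to 3 N upwards at the bar carries it.
- bolt_tip (a point): Tip of the steel bolt (22 mm wide, 6 mm thick, z = 129 to 135 mm) that slides along the bin's y on the bracket. Locked, it overlaps the lid's top edge by 14 mm and the lid cannot be lifted; flipping the lever draws it back 20 mm, clear of the lid.
- lever_ball (a point): Centre of the 22 mm black ball on the end of the cam lever, a 10 mm rod. It is 75 mm from the pivot, which lies at x = 0, y = 140, z = 120.5 mm in the bin's frame, axis along the bin's x. It starts leaning about 43 degrees towards the lid (ball near y = 89, z = 175 mm); flipped over it leans 43 degrees away (ball near y = 191, z = 175 mm).
- lever (a joint): Turn of the cam lever, rad: 0 leaning towards the lid (locked), 1.5 fully over, away from the lid (free, its stop). It starts between 0 and 0.2. Friction of about 1 N at the ball; it stays where it is left.
- cup_mid (a point): Bystander: white ceramic cup, 84 mm across the rim, 72 mm high, standing beside the bin. Point on its axis half-way up.
- jug_mid (a point): Bystander: steel milk jug with a side handle, 76 mm across, 95 mm high, standing beside the bin. Point on its axis half-way up.
- tamper_mid (a point): Bystander: coffee tamper, steel foot of 58 mm diameter with a dark wooden handle, 85 mm high, standing beside the bin. Point on its axis half-way up.

How it is judged:
By the outcome, as a careful person would: the job done as asked, in the order asked, and still so for the second after the job is handed in, while the arm keeps its last pose, push and grip.
It also fails if it takes over 53 s, if anything falls off the work surface, if the arm or the gripper's body presses on something with over 40 N, if the wrist force passes 120 N, or if a joint passes its speed limit or range.

## Robot

A 6-joint arm with a two-finger parallel gripper is mounted at the origin on the work surface. World frame = base frame: x ahead of the robot, y to its left, z up, the work surface at z = 0. Lengths are in m, angles in degrees, forces in N, time in s.
With the tool pointing down it reaches from about 0.3 to 0.75 m from the base axis. Payload 8.5 kg.
Tool frame: the origin (TCP) lies midway between the tips of the shut fingers; the grasp point (between the pads) lies 19 mm behind it; y points along the fingers, z is the direction in which the jaws open and shut, and the axes are right-handed (so a half turn about y gives the same grasp; the last joint's range is limited). The gripper opens to 85 mm and grips with 20 to 120 N. Pads are 22 mm wide; open, the fingers measure 114 mm over their backs; the gripper's body (76 mm by 85 mm) begins 54 mm behind the grasp point. The pads swing forward as they close: fully open they stand 13 mm farther back than shut.
Start: joints at [62.779, 21.807, 74.336, -0, 83.858, -12.336], TCP at [0.141, 0.532, 0.211] pointing down, gripper open.
Joint ranges: [-178.18, 178.18], [-50.72, 133.34], [12.68, 142.11], [-81.47, 261.47], [9.98, 163.14], [-165.26, 165.26]. Speed limits (degrees/s): [136.94, 136.94, 180, 180, 180, 180].

## Interface

Orientations are given as a 3x3 rotation matrix whose columns are the frame's x, y, z axes.
In Python, from rig import status, imaging, job gives the robot as it stands. The module is installed in compiled form; this text tells all that it offers.
- The arm moves only by the tool jog_arm, never from a script. Its argument "rows" is a list of rows, each an object of numbers: "hand": the opening, from 0 (shut) to 1 (fully open); "dx", "dy", "dz": the shift along the tool's x, y, z in cm; "ax", "ay", "az": the turn, a rotation vector about the tool's x, y, z in degrees. In form: [{"hand": .., "dx": .., "dy": .., "dz": .., "ax": .., "ay": .., "az": ..}, ...]. A call has exactly 5 rows; each row shifts and turns the commanded pose from where the row before left it, along the tool's axes as they then stand; what a row does not reach is not made up. A row lasts 1/12 s, in which the tool goes at most 41.7 mm and 7.16 degrees, less where a joint would pass 70% of its speed; a pose out of reach is approached as far as the arm can. A call is refused whole if a number of a shift passes 4.17 or a number of a turn 7.16, either way. A call with a gripper value outside its range is refused whole. The fingers move at their own pace and stop on an object; "newtons" is the grip in N (left out, the last holds). Time passes only in rows, so rows that do not move let the fingers close, or fill a call up. It gives the time, the measured TCP pose, the force and the opening at its end, in the units of the state.
- status.observe(): the state, without advancing time (a new reading comes with each control period).
- imaging.get_image(name): name is "scene" or "side" or "wrist"; returns the picture (384x512x3 uint8, red, green, blue); there is no depth.
- imaging.camera_model(name): a dict with "K" (3x3 intrinsics, pixels), "distortion" ([k1, k2, p1, p2, k3] as OpenCV has them; the pictures are not rectified), "position" and "rotation" of the camera in the world; the wrist camera has in their place "tool_from_camera" (4x4, takes a point from camera to tool coordinates, whose origin is the TCP and whose axes are the tool frame's). Camera axes: x right, y down, z forward; pixel columns grow to the right and rows downward; lengths in m; the calibration is good to about 2 mm. A picture is of the moment at which its call begins: read the wrist's pose just before it. camera_model takes no time and is no camera call.
- job.close_job(): hands the job in, once; it reports no verdict.
The state is a dict: "time_s": time; "q": joint angles; "qvel": joint speeds; "joint_efforts": joint torques, N m; "position": TCP position; "tool_rot": TCP orientation; "ft_force": force on the tool from outside, world axes, zero at the start; "wrist_torque": the same for the moment, N m; "grip_width": finger opening in m.
Only numpy, scipy, OpenCV 4.12 (cv2) and the standard library are available. Lean on these libraries where they do the work, as an engineer would, in place of code of your own. Each camera call takes 0.05 s, during which the arm holds its last target.

## Working session

There is one attempt and no reset: what is moved stays moved. The work goes in short steps, Python scripts to look and compute and a tool call to move; the robot and the scene stay as the last step left them, time stands still between calls to the robot, and variables do not carry over. Pictures are saved under pics/ and viewed, and the job is handed in when it is done.

Besides the shell and the picture viewer there is one more tool, called in YAML: its name, and indented under it one key for each argument. jog_arm: Moves the arm, as the interface text tells. Its arguments: {"type":"object","properties":{"rows":{"type":"array"},"newtons":{"type":"number"}},"required":["rows"]}

```bash
mkdir -p pics
cat > h.py <<'E'
from rig import status, imaging, job
import numpy as np, cv2
np.set_printoptions(precision=4,suppress=True)
def snap(n,f):
    im=imaging.get_image(n); cv2.imwrite('pics/'+f,im[:,:,::-1]); return im
E
python3 - <<'E'
from h import *
s=status.observe(); print(s)
for n in ['scene','side','wrist']:
    snap(n,n+'0.png'); print(n,imaging.camera_model(n))
E
```

```text
{'time_s': 0.0, 'q': array([ 62.7815,  21.8422,  74.3858,   0.0003,  83.8579, -12.3363]), 'qvel': array([-0.045 , -0.0648,  0.0049,  0.0648,  0.1213,  0.0814]), 'joint_efforts': array([  0.0019, -44.8461, -23.1283,  -0.0001,   0.0047,   0.    ]), 'position': array([0.1411, 0.5313, 0.2102]), 'tool_rot': array([[ 0.9665, -0.0007,  0.2568],
       [-0.2568, -0.0013,  0.9665],
       [-0.0003, -1.    , -0.0015]]), 'ft_force': array([-0.617 ,  0.0571,  0.2841]), 'wrist_torque': array([-0.0118, -0.0169, -0.0232]), 'grip_width': 0.08533828974626421}
scene {'K': array([[366.7638,   0.    , 262.1467],
       [  0.    , 366.7638, 188.8473],
       [  0.    ,   0.    ,   1.    ]]), 'distortion': array([-0.0676,  0.    ,  0.    ,  0.    ,  0.    ]), 'position': array([1.092 , 0.4248, 0.9413]), 'rotation': array([[-0.6366,  0.6165, -0.4633],
       [ 0.7711,  0.5176, -0.3708],
       [ 0.0112, -0.5933, -0.8049]])}
side {'K': array([[362.1036,   0.    , 255.228 ],
       [  0.    , 362.1036, 185.6364],
       [  0.    ,   0.    ,   1.    ]]), 'distortion': array([-0.083,  0.   ,  0.   ,  0.   ,  0.   ]), 'position': array([0.4313, 0.6905, 0.8965]), 'rotation': array([[-0.9652, -0.1881,  0.1819],
       [-0.2613,  0.7304, -0.6311],
       [-0.0141, -0.6566, -0.7541]])}
wrist {'K': array([[291.0237,   0.    , 257.5645],
       [  0.    , 291.0237, 193.2912],
       [  0.    ,   0.    ,   1.    ]]), 'distortion': array([-0.0282,  0.    ,  0.    ,  0.    ,  0.    ]), 'tool_from_camera': array([[ 0.    ,  0.9495,  0.3137, -0.0799],
       [ 0.0004, -0.3137,  0.9495, -0.1626],
       [ 1.    ,  0.0001, -0.0004,  0.0004],
       [ 0.    ,  0.    ,  0.    ,  1.    ]])}
```

View pics/scene0.png

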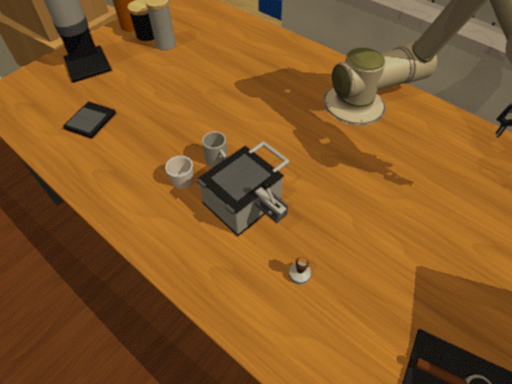

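View pics/side0.png

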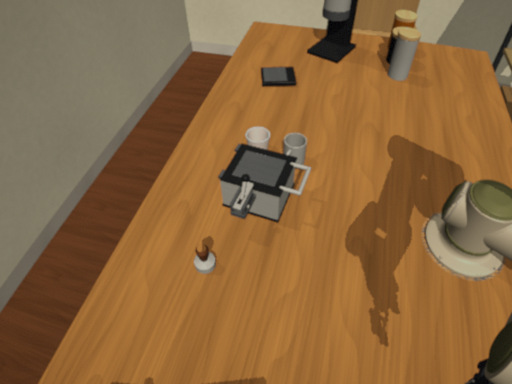

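View pics/wrist0.png

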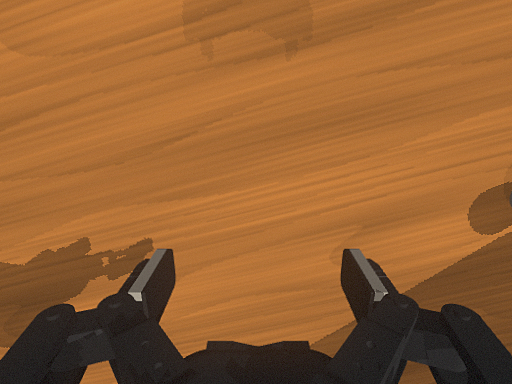

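The bin sits near pixel (243,190) in scene and (260,180) in side, with the lever towards +y and the pull bar at the robot side. The cup and jug are on the −y side and the tamper is on the +y side. I'll enlarge both views.

Run:
```python
import cv2
a=cv2.imread('pics/scene0.png')[125:285,160:320]; cv2.imwrite('pics/sc.png',cv2.resize(a,None,fx=3.75,fy=3.75,interpolation=cv2.INTER_CUBIC))
a=cv2.imread('pics/side0.png')[120:280,180:340]; cv2.imwrite('pics/sd.png',cv2.resize(a,None,fx=3.75,fy=3.75,interpolation=cv2.INTER_CUBIC))
```

```text
(no output)
```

View pics/sc.png

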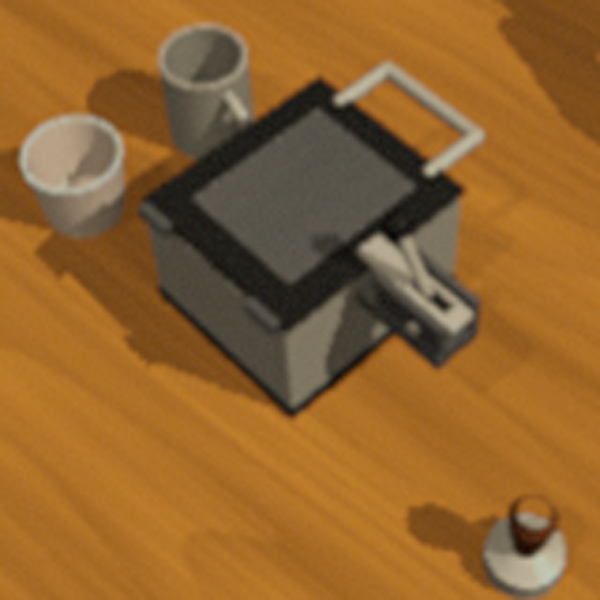

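View pics/sd.png

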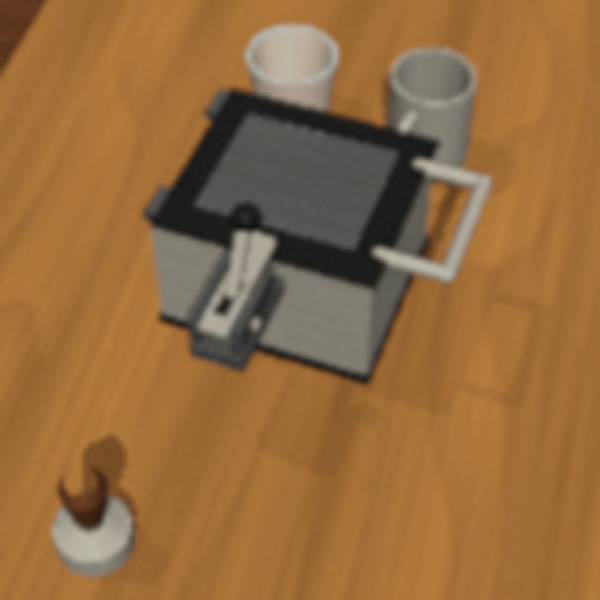

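```bash
cat > fit.py <<'E'
from h import *
from scipy.optimize import least_squares
import json
def proj(P,n):
    c=imaging.camera_model(n); R=c['rotation'].T; t=-R@c['position']
    return cv2.projectPoints(np.asarray(P,float).reshape(-1,1,3),cv2.Rodrigues(R)[0],t,c['K'],c['distortion'])[0].reshape(-1,2)
def ray(uv,n):
    c=imaging.camera_model(n); x=cv2.undistortPoints(np.array([[uv]],float),c['K'],c['distortion'])[0,0]
    return c['position'],c['rotation']@np.array([*x,1])
def full(uv,off): return (np.array(uv,float)+.5)/3.75-.5+off
OS=np.array([160,125]);OD=np.array([180,120])
def plane(uv,n,z):
    p,d=ray(uv,n); return p+d*(z-p[2])/d[2]
E
python3 - <<'E'
from fit import *
B=[[92,-82,128],[-92,-82,128],[-92,82,128],[92,82,128],[-139,-47,124],[-139,47,124]]
S=[(143,207),(321,80),(463,188),(285,325),(388,67),(479,135)]
D=[(230,92),(438,146),(378,287),(155,217),(485,181),(447,273)]
Bs=np.array(B+[[90,80,0]])/1000; Ss=full(S+[(293,412)],OS)
Bd=np.array(B+[[-90,80,0],[90,80,0]])/1000; Dd=full(D+[(367,381),(162,318)],OD)
def pose(p):
    c,s=np.cos(p[2]),np.sin(p[2]); return np.array([[c,-s,0],[s,c,0],[0,0,1]]),np.array([p[0],p[1],0])
def res(p,w=3):
    R,t=pose(p); r=[]
    if w&1:r.append((proj(Bs@R.T+t,'scene')-Ss).ravel())
    if w&2:r.append((proj(Bd@R.T+t,'side')-Dd).ravel())
    return np.concatenate(r)
for w in (3,1,2):
    f=least_squares(res,[.5,.2,0],args=(w,)); print(w,f.x,np.degrees(f.x[2]),np.sqrt(np.mean(f.fun**2)))
    if w==3: p=f.x; print(f.fun.reshape(-1,2).round(1))
R,t=pose(p)
for nm,q in dict(pivot=(0,140,120.5),ball=(0,89,175),ballend=(0,191,175),bar=(-139,0,124),hinge=(90,0,124)).items(): print(nm,R@(np.array(q)/1000)+t)
# ball triangulate
a,b=ray(full((327,243),OS),'scene');c,d=ray(full((246,216),OD),'side')
k=np.linalg.lstsq(np.c_[b,-d],c-a,rcond=None)[0]; P=(a+b*k[0]+c+d*k[1])/2; print('ball tri',P,'in bin',R.T@(P-t), np.linalg.norm(a+b*k[0]-c-d*k[1]))
for nm,s,dd,z in [('cup rim',(73,160),(293,58),.072),('jug rim',(204,60),(433,82),.095),('tamper foot',(525,555),(93,535),.015)]:
    print(nm,plane(full(s,OS),'scene',z),plane(full(dd,OD),'side',z))
E
```

```text
3 [ 0.6262 -0.0254 -0.1035] -5.9325718908097915 1.1750047594688555
[[-0.4 -2.9]
 [-0.1 -2.2]
 [ 1.3 -0.6]
 [ 0.7  0.9]
 [ 1.1  0.4]
 [-0.7 -0.9]
 [ 0.7  0.6]
 [-0.5 -2. ]
 [ 0.1 -2.2]
 [-1.1 -0.6]
 [-2.5  0.8]
 [-0.6  1.1]
 [ 0.4 -0.5]
 [-0.2  0.6]
 [ 0.2  1. ]]
1 [ 0.6286 -0.0247 -0.1003] -5.7466896582427935 1.088095988598709
2 [ 0.6244 -0.0253 -0.1087] -6.227535312204576 1.0773006867729216
pivot [0.6407 0.1139 0.1205]
ball [0.6354 0.0632 0.175 ]
ballend [0.6459 0.1646 0.175 ]
bar [ 0.4879 -0.011   0.124 ]
hinge [ 0.7157 -0.0347  0.124 ]
ball tri [0.6529 0.0203 0.1267] in bin [0.0218 0.0482 0.1267] 0.003520940894030717
cup rim [ 0.6925 -0.2241  0.072 ] [ 0.682  -0.2244  0.072 ]
jug rim [ 0.5564 -0.2032  0.095 ] [ 0.548  -0.1985  0.095 ]
tamper foot [0.7103 0.2544 0.015 ] [0.706  0.2569 0.015 ]
```

jog_arm:
  rows:
    - {"hand": 0, "dx": 2.81, "dy": -0.6, "dz": -1.84}
    - {"hand": 0, "dx": 2.81, "dy": -0.6, "dz": -1.84}
    - {"hand": 0, "dx": 2.81, "dy": -0.6, "dz": -1.84}
    - {"hand": 0, "dx": 2.81, "dy": -0.6, "dz": -1.84}
    - {"hand": 0, "dx": 2.81, "dy": -0.6, "dz": -1.84}
  newtons: 30

```text
invalid input at $.rows[0]: expected keys hand, dx, dy, dz, ax, ay, az
```

jog_arm:
  rows:
    - {"hand": 0, "dx": 2.81, "dy": -0.6, "dz": -1.84}
    - {"hand": 0, "dx": 2.81, "dy": -0.6, "dz": -1.84}
    - {"hand": 0, "dx": 2.81, "dy": -0.6, "dz": -1.84}
    - {"hand": 0, "dx": 2.81, "dy": -0.6, "dz": -1.84}
    - {"hand": 0, "dx": 2.81, "dy": -0.6, "dz": -1.84}

```text
invalid input at $.rows[0]: expected keys hand, dx, dy, dz, ax, ay, az
```

jog_arm:
  rows:
    - {"hand": 0, "dx": 2.81, "dy": -0.6, "dz": -1.84}
    - {"hand": 0, "dx": 2.81, "dy": -0.6, "dz": -1.84}
    - {"hand": 0, "dx": 2.81, "dy": -0.6, "dz": -1.84}
    - {"hand": 0, "dx": 2.81, "dy": -0.6, "dz": -1.84}
    - {"hand": 0, "dx": 2.81, "dy": -0.6, "dz": -1.84}

```text
invalid input at $.rows[0]: expected keys hand, dx, dy, dz, ax, ay, az
```

All keys are required in every row.

jog_arm:
  rows:
    - {"hand": 0, "dx": 2.81, "dy": -0.6, "dz": -1.84, "ax": 0, "ay": 0, "az": 0}
    - {"hand": 0, "dx": 2.81, "dy": -0.6, "dz": -1.84, "ax": 0, "ay": 0, "az": 0}
    - {"hand": 0, "dx": 2.81, "dy": -0.6, "dz": -1.84, "ax": 0, "ay": 0, "az": 0}
    - {"hand": 0, "dx": 2.81, "dy": -0.6, "dz": -1.84, "ax": 0, "ay": 0, "az": 0}
    - {"hand": 0, "dx": 2.81, "dy": -0.6, "dz": -1.84, "ax": 0, "ay": 0, "az": 0}
  newtons: 30

```text
time_s: 0.57
position: [0.254, 0.4052, 0.2409]
tool_rot: [[0.967, -0.0, 0.257], [-0.257, -0.0, 0.967], [-0.0, -1.0, -0.0]]
ft_force: [0.8, 0.7, -0.6]
grip_width: 0.0253
```

jog_arm:
  rows:
    - {"hand": 0, "dx": 2.81, "dy": -0.6, "dz": -1.84, "ax": 0, "ay": 0, "az": 0}
    - {"hand": 0, "dx": 2.81, "dy": -0.6, "dz": -1.84, "ax": 0, "ay": 0, "az": 0}
    - {"hand": 0, "dx": 2.81, "dy": -0.6, "dz": -1.84, "ax": 0, "ay": 0, "az": 0}
    - {"hand": 0, "dx": 2.81, "dy": -0.6, "dz": -1.84, "ax": 0, "ay": 0, "az": 0}
    - {"hand": 0, "dx": 2.81, "dy": -0.6, "dz": -1.84, "ax": 0, "ay": 0, "az": 0}

```text
time_s: 0.98
position: [0.3663, 0.2801, 0.2711]
tool_rot: [[0.966, -0.0, 0.257], [-0.257, -0.0, 0.966], [-0.0, -1.0, -0.0]]
ft_force: [0.9, 0.6, 0.8]
grip_width: 0.0002
```

jog_arm:
  rows:
    - {"hand": 0, "dx": 2.81, "dy": -0.6, "dz": -1.84, "ax": 0, "ay": 0, "az": 0}
    - {"hand": 0, "dx": 2.81, "dy": -0.6, "dz": -1.84, "ax": 0, "ay": 0, "az": 0}
    - {"hand": 0, "dx": 2.81, "dy": -0.6, "dz": -1.84, "ax": 0, "ay": 0, "az": 0}
    - {"hand": 0, "dx": 2.81, "dy": -0.6, "dz": -1.84, "ax": 0, "ay": 0, "az": 0}
    - {"hand": 0, "dx": 2.81, "dy": -0.6, "dz": -1.84, "ax": 0, "ay": 0, "az": 0}

```text
time_s: 1.4
position: [0.4785, 0.155, 0.301]
tool_rot: [[0.966, -0.0, 0.257], [-0.257, 0.0, 0.966], [-0.0, -1.0, -0.0]]
ft_force: [0.6, 1.3, -0.2]
grip_width: -0.0001
```

jog_arm:
  rows:
    - {"hand": 0, "dx": 2.81, "dy": -0.6, "dz": -1.84, "ax": 0, "ay": -1, "az": 0}
    - {"hand": 0, "dx": 2.81, "dy": -0.6, "dz": -1.84, "ax": 0, "ay": -2, "az": 0}
    - {"hand": 0, "dx": 2.81, "dy": -0.6, "dz": -1.84, "ax": 0, "ay": -2, "az": 0}
    - {"hand": 0, "dx": 2.81, "dy": -0.6, "dz": -1.84, "ax": 0, "ay": -2, "az": 0}
    - {"hand": 0, "dx": 2.81, "dy": -0.6, "dz": -1.84, "ax": 0, "ay": -2, "az": 0}

```text
time_s: 1.82
position: [0.5973, 0.0366, 0.3309]
tool_rot: [[0.995, -0.0, 0.101], [-0.101, 0.0, 0.995], [-0.0, -1.0, 0.0]]
ft_force: [-0.1, 0.8, 0.3]
grip_width: -0.0006
```

Run:
```python
from h import *
s=status.observe(); print(s['position'],s['tool_rot'],s['q'])
im=snap('wrist','w1.png'); np.savez('w1.npz',p=s['position'],R=s['tool_rot'])
cv2.imwrite('pics/w1b.png',cv2.resize(im[:,:,::-1],(800,600),interpolation=cv2.INTER_CUBIC))
```

```text
[0.5973 0.0366 0.3309] [[ 0.9949 -0.0005  0.1013]
 [-0.1013  0.0001  0.9949]
 [-0.0005 -1.      0.    ]] [ -7.8188  24.3543  50.9229   0.0007 104.7499 -92.0071]
```

View pics/w1b.png

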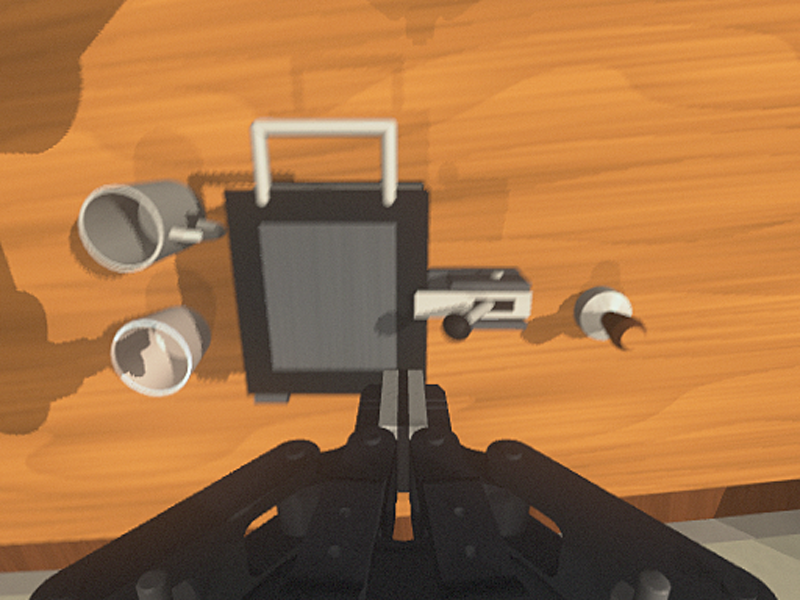

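The wrist view shows the bar ends at (259,128) and (391,128), lid corners at (227,192), (429,188) and (247,393), and the ball at (458,325). I'll refit the pose with these.

```bash
cat > wr.py <<'E'
from fit import *
def projw(P,p,R):
    c=imaging.camera_model('wrist'); T=c['tool_from_camera']; Rc=R@T[:3,:3]; pc=R@T[:3,3]+p
    Rw=Rc.T; return cv2.projectPoints(np.asarray(P,float).reshape(-1,1,3),cv2.Rodrigues(Rw)[0],-Rw@pc,c['K'],c['distortion'])[0].reshape(-1,2)
def rayw(uv,p,R):
    c=imaging.camera_model('wrist'); T=c['tool_from_camera']
    x=cv2.undistortPoints(np.array([[uv]],float),c['K'],c['distortion'])[0,0]
    return R@T[:3,3]+p, R@T[:3,:3]@np.array([*x,1])
def pose(p):
    c,s=np.cos(p[2]),np.sin(p[2]); return np.array([[c,-s,0],[s,c,0],[0,0,1]]),np.array([p[0],p[1],0])
E
python3 - <<'E'
from wr import *
d=np.load('w1.npz'); sc=lambda a:(np.array(a,float)+.5)*.64-.5
B=np.array([[-139,-44,124],[-139,44,124],[-92,-82,128],[-92,82,128],[92,-82,128]])/1000
U=sc([(259,128),(391,128),(227,192),(429,188),(247,393)])
def res(q):
    R,t=pose(q); return (projw(B@R.T+t,d['p'],d['R'])-U).ravel()
f=least_squares(res,[.626,-.025,-.1]); print(f.x,np.degrees(f.x[2]),f.fun.reshape(-1,2).round(2))
R,t=pose(f.x)
for nm,q in dict(pivot=(0,140,120.5),ball=(0,89,175),ballend=(0,191,175),bar=(-139,0,124),hinge=(90,0,124)).items(): print(nm,R@(np.array(q)/1000)+t)
for th in (0,.1,.2):
    a=np.radians(-43)+th; P=R@np.array([0,.14+.075*np.sin(a),.1205+.075*np.cos(a)])+t
    print(th,P,(projw(P,d['p'],d['R'])[0]+.5)/.64, proj(P,'scene'),proj(P,'side'))
print('meas ball',(458,325))
E
```

```text
[ 0.6311 -0.0265 -0.1037] -5.944424645562855 [[ 5.53 -0.9 ]
 [-5.24 -1.  ]
 [-2.36 -1.25]
 [ 1.72  1.31]
 [ 0.38  2.45]]
pivot [0.6456 0.1127 0.1205]
ball [0.6403 0.062  0.175 ]
ballend [0.6509 0.1634 0.175 ]
bar [ 0.4928 -0.0121  0.124 ]
hinge [ 0.7206 -0.0358  0.124 ]
0 [0.6403 0.0618 0.1754] [442.4872 321.7859] [[261.7962 184.3157]] [[245.1337 176.4004]]
0.1 [0.6409 0.0675 0.1802] [450.7908 324.1136] [[263.3594 184.4586]] [[244.2657 176.6602]]
0.2 [0.6415 0.0737 0.1844] [459.8484 326.2092] [[265.0629 184.8432]] [[243.3287 177.1928]]
meas ball (458, 325)
```

Run:
```python
from wr import *
d=np.load('w1.npz'); sc=lambda a:(np.array(a,float)+.5)*.64-.5
B=np.array([[-139,-50,124],[-139,50,124],[-92,-82,128],[-92,82,128],[92,-82,128]])/1000
U=sc([(259,128),(391,128),(227,192),(429,188),(247,393)])
Bf=[[-92,82,128],[92,82,128],[-139,-50,124],[-139,50,124]]
Bs=np.array(Bf+[[90,80,0]])/1000; Ss=full([(463,188),(285,325),(388,67),(479,135),(293,412)],OS)
Bd=np.array(Bf+[[-90,80,0],[90,80,0]])/1000; Dd=full([(378,287),(155,217),(485,181),(447,273),(367,381),(162,318)],OD)
def res(q,w):
    R,t=pose(q); r=[]
    if w&1:r.append((projw(B@R.T+t,d['p'],d['R'])-U).ravel())
    if w&2:r+=[(proj(Bs@R.T+t,'scene')-Ss).ravel(),(proj(Bd@R.T+t,'side')-Dd).ravel()]
    return np.concatenate(r)
for w in (1,2,3):
    f=least_squares(res,[.626,-.025,-.1],args=(w,)); print(w,f.x,np.degrees(f.x[2]),f.fun.reshape(-1,2).round(1).tolist())
```

```text
1 [ 0.6312 -0.0265 -0.1033] -5.917754480484443 [[0.5, -0.8], [-0.2, -0.9], [-2.4, -1.2], [1.7, 1.3], [0.4, 2.5]]
2 [ 0.6251 -0.0277 -0.113 ] -6.473605125149435 [[0.9, -0.9], [-0.1, 0.1], [0.5, -0.5], [-0.2, -0.6], [-0.1, -0.1], [-0.9, -1.0], [-2.0, -0.0], [0.2, 0.2], [0.4, -0.0], [0.0, 0.2], [0.6, 0.2]]
3 [ 0.6298 -0.0265 -0.1011] -5.791962675256108 [[0.1, -1.9], [-0.6, -2.3], [-2.7, -2.1], [1.5, 0.1], [0.4, 1.8], [0.2, -0.1], [-0.4, 1.5], [-0.7, 0.4], [-1.0, 0.1], [-0.4, 1.2], [-2.2, -1.2], [-3.5, 0.4], [-1.5, -0.2], [-1.0, -0.4], [-1.2, 0.0], [-0.7, 0.5]]
```

jog_arm:
  rows:
    - {"hand": 0, "dx": 0.8, "dy": 3.2, "dz": -0.15, "ax": 0, "ay": 0, "az": 0}
    - {"hand": 0, "dx": 0.8, "dy": 3.2, "dz": -0.15, "ax": 0, "ay": 0, "az": 0}
    - {"hand": 0, "dx": 0.8, "dy": 3.2, "dz": -0.15, "ax": 0, "ay": 0, "az": 0}
    - {"hand": 0, "dx": 0.8, "dy": 3.2, "dz": -0.15, "ax": 0, "ay": 0, "az": 0}
    - {"hand": 0, "dx": 0.8, "dy": 3.4, "dz": -0.15, "ax": 0, "ay": 0, "az": 0}

```text
time_s: 2.28
position: [0.6357, 0.0265, 0.1674]
tool_rot: [[0.995, 0.0, 0.103], [-0.103, -0.0, 0.995], [0.0, -1.0, -0.0]]
ft_force: [0.6, 0.1, -0.2]
grip_width: 0.0001
```

Run:
```python
from h import *
s=status.observe(); print(s['position'],s['ft_force'])
im=snap('wrist','w2.png'); cv2.imwrite('pics/w2b.png',cv2.resize(im[:,:,::-1],(800,600),interpolation=cv2.INTER_CUBIC))
im=snap('side','d2.png');cv2.imwrite('pics/d2b.png',cv2.resize(im[60:260,160:360,::-1],(600,600),interpolation=cv2.INTER_CUBIC))
```

```text
[0.6357 0.0265 0.1674] [ 0.6355  0.0921 -0.2433]
```

View pics/w2b.png

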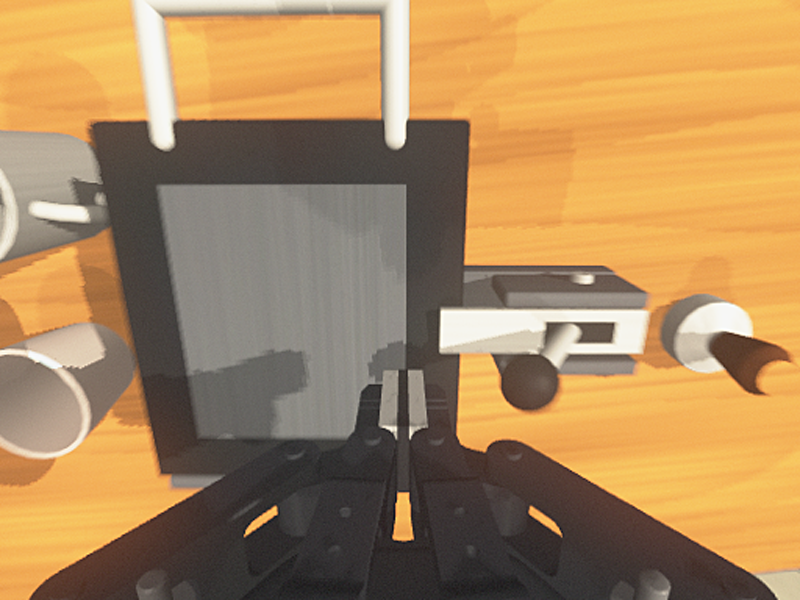

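View pics/d2b.png

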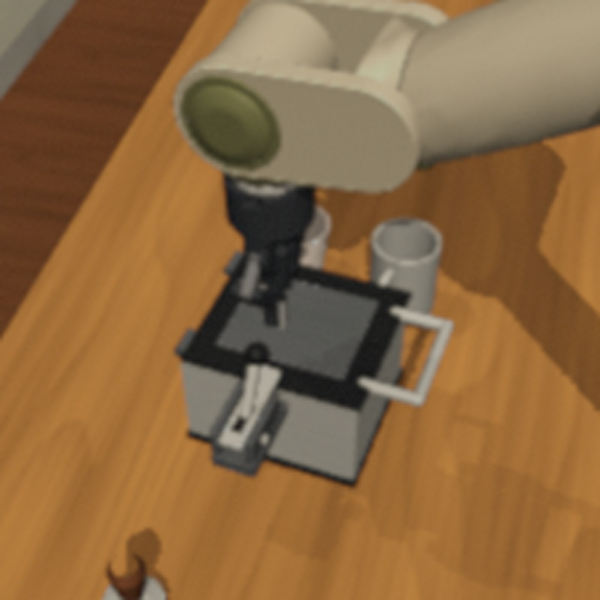

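The fingers are aligned with the ball in x, and the ball is about 46 mm ahead. Pushing along tool +z.

jog_arm:
  rows:
    - {"hand": 0, "dx": 0, "dy": 0, "dz": 1.0, "ax": 0, "ay": 0, "az": 0}
    - {"hand": 0, "dx": 0, "dy": 0, "dz": 1.0, "ax": 0, "ay": 0, "az": 0}
    - {"hand": 0, "dx": 0, "dy": 0, "dz": 1.0, "ax": 0, "ay": 0, "az": 0}
    - {"hand": 0, "dx": 0, "dy": 0, "dz": 1.0, "ax": 0, "ay": 0, "az": 0}
    - {"hand": 0, "dx": 0, "dy": 0, "dz": 1.0, "ax": 0, "ay": 0, "az": 0}

```text
time_s: 2.8
position: [0.642, 0.0738, 0.1762]
tool_rot: [[0.995, 0.009, 0.104], [-0.104, -0.009, 0.995], [0.01, -1.0, -0.008]]
ft_force: [-15.0, -22.2, 49.3]
grip_width: -0.0
```

jog_arm:
  rows:
    - {"hand": 0, "dx": 0, "dy": 0, "dz": 0.9, "ax": 0, "ay": 0, "az": 0}
    - {"hand": 0, "dx": 0, "dy": 0, "dz": 0.9, "ax": 0, "ay": 0, "az": 0}
    - {"hand": 0, "dx": 0, "dy": 0, "dz": 0.9, "ax": 0, "ay": 0, "az": 0}
    - {"hand": 0, "dx": 0, "dy": 0, "dz": 0.9, "ax": 0, "ay": 0, "az": 0}
    - {"hand": 0, "dx": 0, "dy": 0, "dz": 0.6, "ax": 0, "ay": 0, "az": 0}

```text
time_s: 3.22
position: [0.6472, 0.1216, 0.1824]
tool_rot: [[0.995, 0.02, 0.1], [-0.1, 0.003, 0.995], [0.02, -1.0, 0.005]]
ft_force: [-14.2, 8.8, 49.9]
grip_width: -0.0001
```

Run:
```python
from h import *
s=status.observe(); print(s['position'],s['ft_force'])
im=snap('wrist','w3.png'); cv2.imwrite('pics/w3b.png',cv2.resize(im[:,:,::-1],(800,600),interpolation=cv2.INTER_CUBIC))
```

```text
[0.6472 0.1216 0.1824] [-14.1751   8.8     49.9298]
```

View pics/w3b.png

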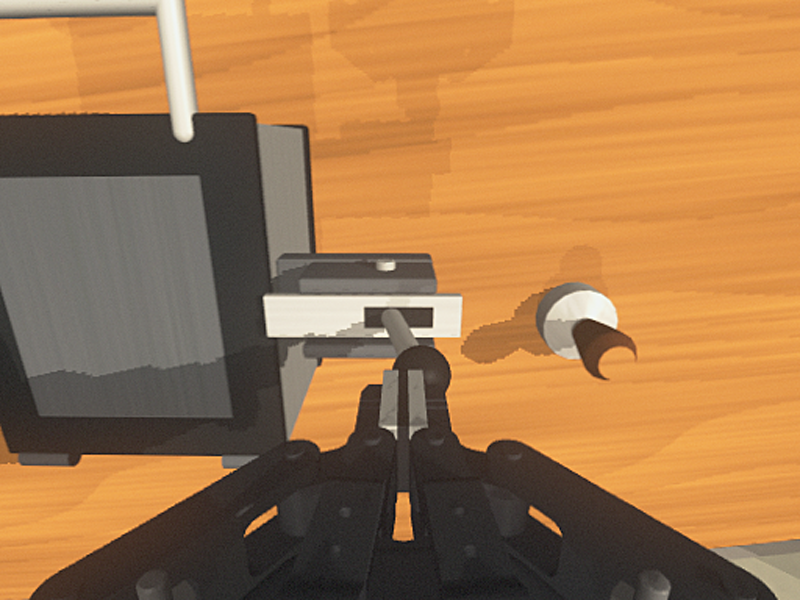

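Run:
```python
from wr import *
s=status.observe(); p,Rt=s['position'],s['tool_rot']; print(s['time_s'],s['ft_force'],s['wrist_torque'])
R,t=pose([.6295,-.0268,-.103])
print('tcp in bin',R.T@(p-t))
pp=lambda q:(projw(R@np.array(q)+t,p,Rt)[0]+.5)/.64-.5
for th in (0.2,.6,.8,1.,1.2,1.5):
    a=np.radians(-43)+th; q=[0,.14+.075*np.sin(a),.1205+.075*np.cos(a)]; print(th,q,pp(q))
print('tip',(projw(p,p,Rt)[0]+.5)/.64-.5, 'bar end',pp([-.139,.05,.124]),'lidcorner',pp([-.092,.082,.128]),'bolt',pp([-.011,.068,.135]))
im=cv2.imread('pics/w3.png')[180:310,190:330]; cv2.imwrite('pics/w3c.png',cv2.resize(im,None,fx=4.5,fy=4.5,interpolation=cv2.INTER_CUBIC))
```

```text
3.2667 [-12.55    10.8245  54.0716] [2.1833 2.1572 0.077 ]
tcp in bin [0.0023 0.151  0.1821]
0.2 [0, np.float64(0.1007670313726535), np.float64(0.1844200608000778)] [272.8887 362.2697]
0.6 [0, np.float64(0.12875568703544665), np.float64(0.19465231234395308)] [341.7712 375.1601]
0.8 [0, np.float64(0.14371161494293383), np.float64(0.195408103129871)] [382.4597 376.2104]
1.0 [0, np.float64(0.15851957247532447), np.float64(0.19317754423018985)] [422.6724 373.3065]
1.2 [0, np.float64(0.17258921309501438), np.float64(0.1880495609893043)] [458.9098 366.8545]
1.5 [0, np.float64(0.19109592464499925), np.float64(0.1754017894487289)] [500.3598 352.3872]
tip [402.2861 365.0899] bar end [161.7523  -2.9779] lidcorner [245.6273 115.4987] bolt [229.9804 294.9245]
```

View pics/w3c.png

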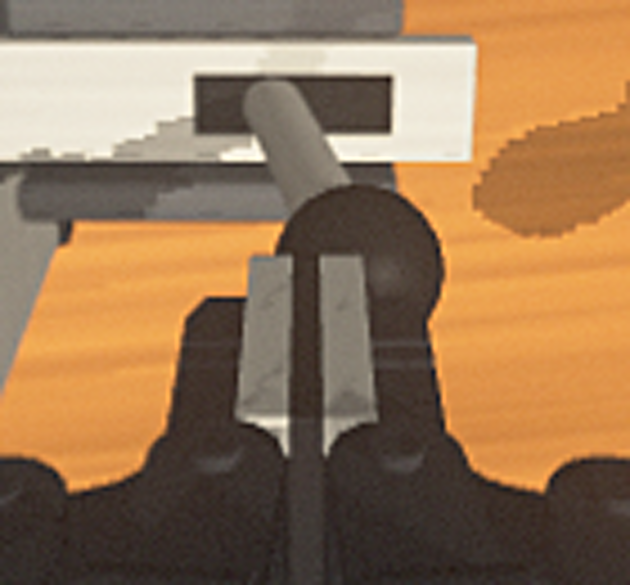

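The wrist force is about 50 N upward: the closed fingers are riding on the ball at lever ≈1.0 rad. I'll raise off straight away, then straddle the ball with open fingers.

jog_arm:
  rows:
    - {"hand": 0, "dx": 0, "dy": -2.0, "dz": 0, "ax": 0, "ay": 0, "az": 0}
    - {"hand": 0, "dx": 0, "dy": -2.5, "dz": 0, "ax": 0, "ay": 0, "az": 0}
    - {"hand": 0, "dx": 0, "dy": -2.5, "dz": 0, "ax": 0, "ay": 0, "az": 0}
    - {"hand": 0, "dx": 0, "dy": -2.0, "dz": 0, "ax": 0, "ay": 0, "az": 0}
    - {"hand": 0.6, "dx": 0, "dy": 0, "dz": 0, "ax": 0, "ay": 0, "az": 0}

```text
time_s: 3.68
position: [0.646, 0.1194, 0.2655]
tool_rot: [[0.995, 0.011, 0.101], [-0.101, 0.0, 0.995], [0.011, -1.0, 0.001]]
ft_force: [0.1, -0.0, 0.7]
grip_width: 0.0108
```

Run:
```python
from h import *
s=status.observe(); print(s['position'],s['tool_rot'],s['ft_force'],s['grip_width'])
im=snap('wrist','w4.png'); cv2.imwrite('pics/w4b.png',cv2.resize(im[:,:,::-1],(800,600),interpolation=cv2.INTER_CUBIC))
im=snap('side','d4.png');cv2.imwrite('pics/d4b.png',cv2.resize(im[60:260,160:360,::-1],(600,600),interpolation=cv2.INTER_CUBIC))
```

```text
[0.646  0.1194 0.2655] [[ 0.9948  0.0107  0.1013]
 [-0.1013  0.0001  0.9949]
 [ 0.0106 -0.9999  0.0012]] [ 0.082  -0.0388  0.7013] 0.010800875599310903
```

View pics/w4b.png

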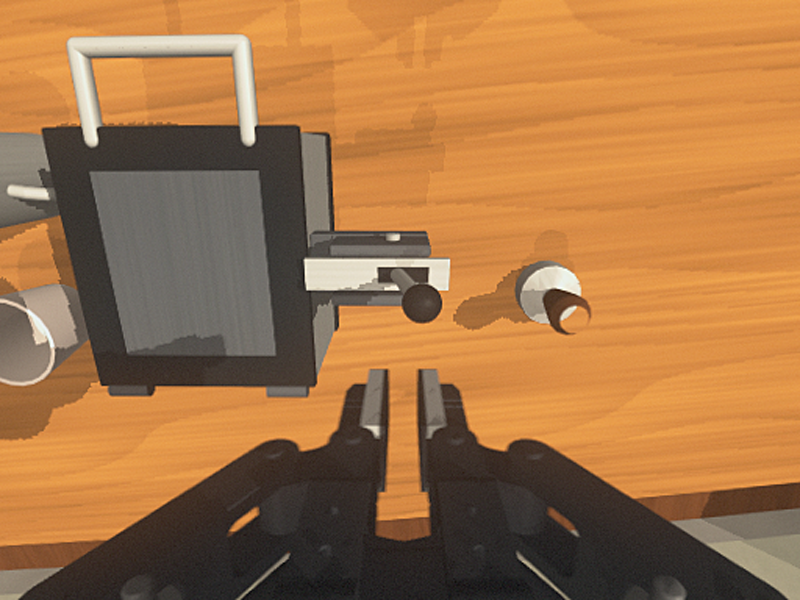

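View pics/d4b.png

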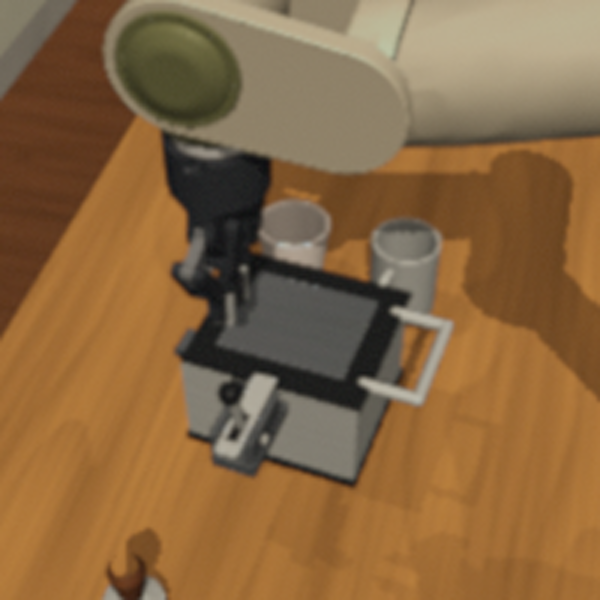

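Run:
```python
from wr import *
s=status.observe(); p,Rt=s['position'],s['tool_rot']
sc=lambda a:(np.array(a,float)+.5)*.64-.5
# refit bin with this view
B=np.array([[-139,-50,124],[-139,50,124],[-92,-82,128],[-92,82,128],[92,-82,128],[92,82,128]])/1000
U=sc([(73,46),(243,46),(43,128),(300,126),(101,385),(315,384)])
def res(q):
    R,t=pose(q); return (projw(B@R.T+t,p,Rt)-U).ravel()
f=least_squares(res,[.626,-.025,-.1]); print(f.x,f.fun.reshape(-1,2).round(1).tolist())
R,t=pose([.630,-.0268,-.103])
for th in (.8,.9,1.,1.1,1.2):
    a=np.radians(-43)+th; q=[0,.14+.075*np.sin(a),.1205+.075*np.cos(a)]; print(th,R@q+t,(projw(R@np.array(q)+t,p,Rt)[0]+.5)/.64)
a,b=rayw(sc((421,303)),p,Rt)
for z in (.185,.19,.195): P=a+b*(z-a[2])/b[2]; print(P,'bin',R.T@(P-t),'tool',Rt.T@(P-p))
```

```text
[ 0.6266 -0.0235 -0.1019] [[2.3, -1.6], [-0.1, -3.5], [-3.5, -0.2], [0.5, -0.9], [-1.6, 4.4], [2.1, 5.7]]
0.8 [0.6448 0.1161 0.1954] [397.2861 310.8784]
0.9 [0.6455 0.1236 0.1947] [411.3244 310.4274]
1.0 [0.6463 0.1309 0.1932] [425.0067 309.5194]
1.1 [0.647 0.138 0.191] [438.0859 308.1792]
1.2 [0.6477 0.1449 0.188 ] [450.3401 306.4421]
[0.6455 0.1294 0.185 ] bin [-0.0007  0.1569  0.185 ] tool [-0.0008  0.0755  0.0102]
[0.6438 0.1293 0.19  ] bin [-0.0023  0.1567  0.19  ] tool [-0.0024  0.0705  0.01  ]
[0.6421 0.1293 0.195 ] bin [-0.004   0.1565  0.195 ] tool [-0.0041  0.0655  0.0098]
```

Lever is at about 1.0 rad with the ball 10 mm to tool +z. Descending with open fingers on both sides of the ball.

jog_arm:
  rows:
    - {"hand": 0.6, "dx": 0, "dy": 0, "dz": 0.3, "ax": 0, "ay": 0, "az": 0}
    - {"hand": 0.6, "dx": 0, "dy": 0, "dz": 0.4, "ax": 0, "ay": 0, "az": 0}
    - {"hand": 0.6, "dx": 0, "dy": 1.0, "dz": 0.3, "ax": 0, "ay": 0, "az": 0}
    - {"hand": 0.6, "dx": 0, "dy": 1.5, "dz": 0, "ax": 0, "ay": 0, "az": 0}
    - {"hand": 0.6, "dx": 0, "dy": 1.5, "dz": 0, "ax": 0, "ay": 0, "az": 0}

```text
time_s: 4.2
position: [0.6458, 0.1286, 0.2171]
tool_rot: [[0.995, -0.001, 0.102], [-0.102, 0.0, 0.995], [-0.001, -1.0, -0.0]]
ft_force: [-0.6, 0.1, -0.4]
grip_width: 0.0512
```

jog_arm:
  rows:
    - {"hand": 0.6, "dx": 0, "dy": 1.0, "dz": 0, "ax": 0, "ay": 0, "az": 0}
    - {"hand": 0.6, "dx": 0, "dy": 1.0, "dz": 0, "ax": 0, "ay": 0, "az": 0}
    - {"hand": 0.6, "dx": 0, "dy": 1.0, "dz": 0, "ax": 0, "ay": 0, "az": 0}
    - {"hand": 0.6, "dx": 0, "dy": 1.0, "dz": 0, "ax": 0, "ay": 0, "az": 0}
    - {"hand": 0.6, "dx": 0, "dy": 0.5, "dz": 0, "ax": 0, "ay": 0, "az": 0}

```text
time_s: 4.62
position: [0.6457, 0.128, 0.1722]
tool_rot: [[0.995, -0.002, 0.103], [-0.103, -0.0, 0.995], [-0.002, -1.0, -0.0]]
ft_force: [0.5, -1.1, -0.2]
grip_width: 0.0514
```

Run:
```python
from h import *
s=status.observe(); print(s['position'],s['tool_rot'],s['ft_force'],s['grip_width'])
im=snap('wrist','w5.png'); cv2.imwrite('pics/w5b.png',cv2.resize(im[:,:,::-1],(800,600),interpolation=cv2.INTER_CUBIC))
```

```text
[0.6457 0.128  0.1722] [[ 0.9947 -0.0017  0.1026]
 [-0.1026 -0.      0.9947]
 [-0.0016 -1.     -0.0002]] [ 0.4587 -1.0543 -0.2052] 0.051372149940300045
```

View pics/w5b.png

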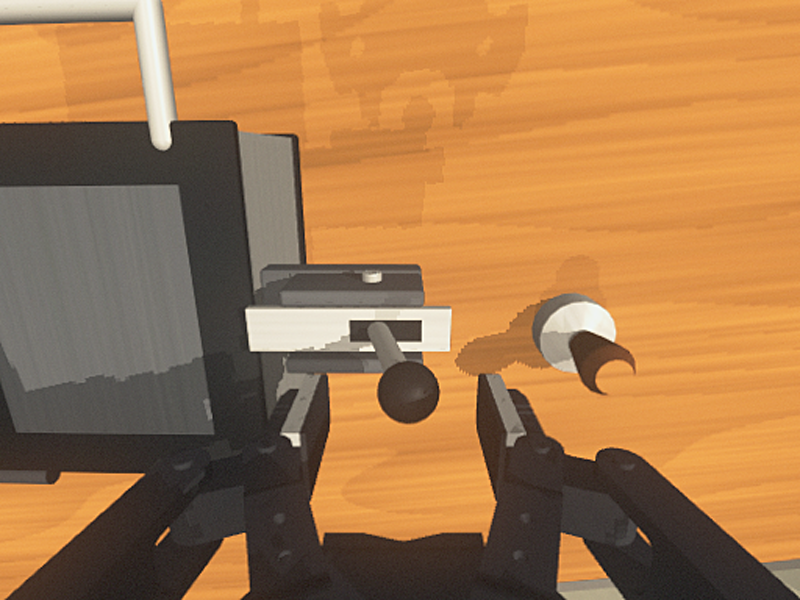

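jog_arm:
  rows:
    - {"hand": 0.6, "dx": 0, "dy": 0.1, "dz": 0.8, "ax": 0, "ay": 0, "az": 0}
    - {"hand": 0.6, "dx": 0, "dy": 0.2, "dz": 0.8, "ax": 0, "ay": 0, "az": 0}
    - {"hand": 0.6, "dx": 0, "dy": 0.2, "dz": 0.7, "ax": 0, "ay": 0, "az": 0}
    - {"hand": 0.6, "dx": 0, "dy": 0.2, "dz": 0.7, "ax": 0, "ay": 0, "az": 0}
    - {"hand": 0.6, "dx": 0, "dy": 0.1, "dz": 0.6, "ax": 0, "ay": 0, "az": 0}

```text
time_s: 5.08
position: [0.6498, 0.1648, 0.1658]
tool_rot: [[0.995, 0.0, 0.102], [-0.102, -0.0, 0.995], [0.0, -1.0, -0.0]]
ft_force: [0.3, -0.8, -1.4]
grip_width: 0.0511
```

jog_arm:
  rows:
    - {"hand": 0.6, "dx": 0, "dy": 0, "dz": 0.3, "ax": 0, "ay": 0, "az": 0}
    - {"hand": 0.6, "dx": 0, "dy": 0, "dz": 0.3, "ax": 0, "ay": 0, "az": 0}
    - {"hand": 0.6, "dx": 0, "dy": 0, "dz": 0.2, "ax": 0, "ay": 0, "az": 0}
    - {"hand": 0.6, "dx": 0, "dy": 0, "dz": 0.2, "ax": 0, "ay": 0, "az": 0}
    - {"hand": 0.6, "dx": 0, "dy": 0, "dz": 0, "ax": 0, "ay": 0, "az": 0}

```text
time_s: 5.5
position: [0.6508, 0.174, 0.1659]
tool_rot: [[0.995, 0.0, 0.102], [-0.102, 0.0, 0.995], [0.0, -1.0, 0.0]]
ft_force: [-1.7, 0.2, -0.5]
grip_width: 0.0513
```

Run:
```python
from wr import *
s=status.observe(); print(s['position'],s['tool_rot'],s['ft_force'],s['grip_width'])
im=snap('wrist','w6.png'); cv2.imwrite('pics/w6b.png',cv2.resize(im[:,:,::-1],(800,600),interpolation=cv2.INTER_CUBIC))
p,Rt=s['position'],s['tool_rot'];R,t=pose([.630,-.0268,-.103])
for th in (1.2,1.3,1.4,1.5):
    a=np.radians(-43)+th; q=[0,.14+.075*np.sin(a),.1205+.075*np.cos(a)]; print(th,(projw(R@np.array(q)+t,p,Rt)[0]+.5)/.64)
```

```text
[0.6508 0.174  0.1659] [[ 0.9948  0.0001  0.1023]
 [-0.1023  0.0001  0.9948]
 [ 0.0001 -1.      0.0002]] [-1.6667  0.2306 -0.4854] 0.05125315554375243
1.2 [318.7796 393.5268]
1.3 [338.9792 388.5101]
1.4 [357.4626 382.8413]
1.5 [373.974  376.6816]
```

View pics/w6b.png

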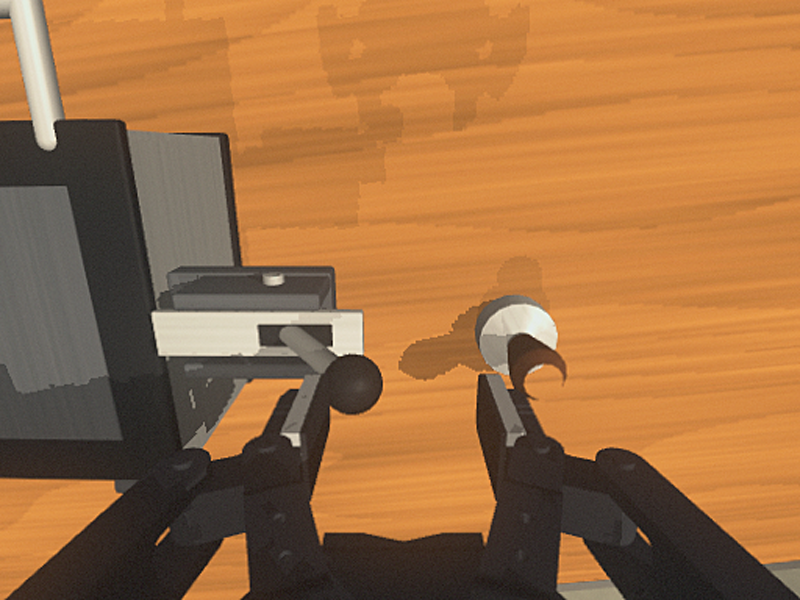

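The ball at (354,384) puts the lever at ≈1.38 rad, with no force worth noting. Continuing slowly to the stop.

jog_arm:
  rows:
    - {"hand": 0.6, "dx": 0, "dy": 0, "dz": 0.2, "ax": 0, "ay": 0, "az": 0}
    - {"hand": 0.6, "dx": 0, "dy": 0, "dz": 0.2, "ax": 0, "ay": 0, "az": 0}
    - {"hand": 0.6, "dx": 0, "dy": 0, "dz": 0.1, "ax": 0, "ay": 0, "az": 0}
    - {"hand": 0.6, "dx": 0, "dy": 0, "dz": 0.1, "ax": 0, "ay": 0, "az": 0}
    - {"hand": 0.6, "dx": 0, "dy": 0, "dz": 0, "ax": 0, "ay": 0, "az": 0}

```text
time_s: 5.97
position: [0.6514, 0.1799, 0.1658]
tool_rot: [[0.995, 0.0, 0.102], [-0.102, 0.0, 0.995], [0.0, -1.0, 0.0]]
ft_force: [0.5, -0.7, 0.2]
grip_width: 0.0511
```

jog_arm:
  rows:
    - {"hand": 0.6, "dx": 0, "dy": 0, "dz": 0.1, "ax": 0, "ay": 0, "az": 0}
    - {"hand": 0.6, "dx": 0, "dy": 0, "dz": 0.1, "ax": 0, "ay": 0, "az": 0}
    - {"hand": 0.6, "dx": 0, "dy": 0, "dz": 0.1, "ax": 0, "ay": 0, "az": 0}
    - {"hand": 0.6, "dx": 0, "dy": 0, "dz": 0, "ax": 0, "ay": 0, "az": 0}
    - {"hand": 0.6, "dx": 0, "dy": 0, "dz": 0, "ax": 0, "ay": 0, "az": 0}

```text
time_s: 6.38
position: [0.6517, 0.1828, 0.1658]
tool_rot: [[0.995, 0.0, 0.102], [-0.102, 0.0, 0.995], [0.0, -1.0, 0.0]]
ft_force: [-0.7, -0.1, -0.4]
grip_width: 0.051
```

jog_arm:
  rows:
    - {"hand": 0.6, "dx": 0, "dy": 0, "dz": 0.1, "ax": 0, "ay": 0, "az": 0}
    - {"hand": 0.6, "dx": 0, "dy": 0, "dz": 0.1, "ax": 0, "ay": 0, "az": 0}
    - {"hand": 0.6, "dx": 0, "dy": 0, "dz": 0.1, "ax": 0, "ay": 0, "az": 0}
    - {"hand": 0.6, "dx": 0, "dy": 0, "dz": 0, "ax": 0, "ay": 0, "az": 0}
    - {"hand": 0.6, "dx": 0, "dy": 0, "dz": 0, "ax": 0, "ay": 0, "az": 0}

```text
time_s: 6.8
position: [0.652, 0.1858, 0.1658]
tool_rot: [[0.995, 0.0, 0.102], [-0.102, 0.0, 0.995], [0.0, -1.0, 0.0]]
ft_force: [-0.0, -0.3, -0.1]
grip_width: 0.0513
```

jog_arm:
  rows:
    - {"hand": 0.6, "dx": 0, "dy": 0, "dz": 0.1, "ax": 0, "ay": 0, "az": 0}
    - {"hand": 0.6, "dx": 0, "dy": 0, "dz": 0.1, "ax": 0, "ay": 0, "az": 0}
    - {"hand": 0.6, "dx": 0, "dy": 0, "dz": 0.1, "ax": 0, "ay": 0, "az": 0}
    - {"hand": 0.6, "dx": 0, "dy": 0, "dz": 0, "ax": 0, "ay": 0, "az": 0}
    - {"hand": 0.6, "dx": 0, "dy": 0, "dz": 0, "ax": 0, "ay": 0, "az": 0}

```text
time_s: 7.22
position: [0.6523, 0.1888, 0.1658]
tool_rot: [[0.995, 0.0, 0.102], [-0.102, 0.0, 0.995], [0.0, -1.0, 0.0]]
ft_force: [0.4, 0.3, 1.6]
grip_width: 0.0512
```

Run:
```python
from wr import *
s=status.observe(); print(s['position'],s['ft_force'],s['grip_width'])
im=snap('wrist','w7.png'); cv2.imwrite('pics/w7b.png',cv2.resize(im[:,:,::-1],(800,600),interpolation=cv2.INTER_CUBIC))
p,Rt=s['position'],s['tool_rot'];R,t=pose([.630,-.0268,-.103])
for th in (1.2,1.3,1.4,1.5):
    a=np.radians(-43)+th; q=[0,.14+.075*np.sin(a),.1205+.075*np.cos(a)]; print(th,(projw(R@np.array(q)+t,p,Rt)[0]+.5)/.64)
```

```text
[0.6523 0.1888 0.1658] [0.4147 0.3303 1.5807] 0.051189127971238556
1.2 [276.2237 393.585 ]
1.3 [297.2566 388.5916]
1.4 [316.7057 382.9411]
1.5 [334.2834 376.7948]
```

View pics/w7b.png

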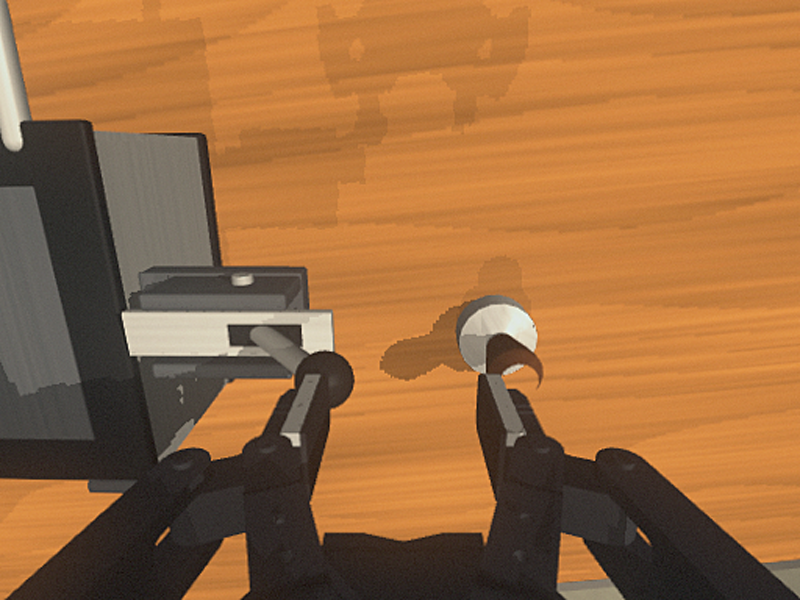

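Run:
```python
from wr import *
im=snap('scene','s7.png');a=cv2.resize(im[130:250,200:320,::-1],(600,600),interpolation=cv2.INTER_CUBIC);cv2.imwrite('pics/s7b.png',a)
im=snap('side','d7.png');a=cv2.resize(im[100:220,180:300,::-1],(600,600),interpolation=cv2.INTER_CUBIC);cv2.imwrite('pics/d7b.png',a)
```

```text
(no output)
```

View pics/s7b.png

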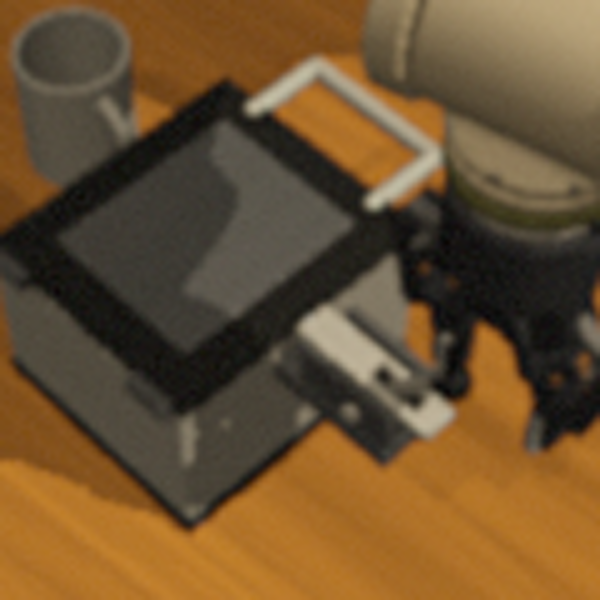

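View pics/d7b.png

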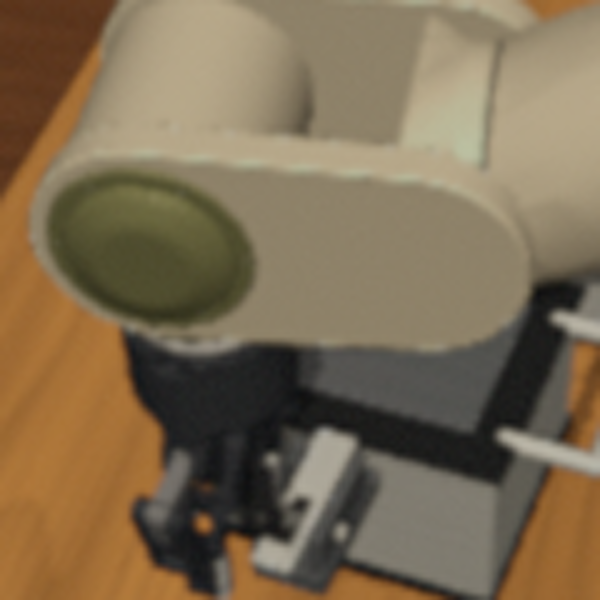

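Run:
```python
from wr import *
s=status.observe(); p,Rt=s['position'],s['tool_rot'];R,t=pose([.629,-.0268,-.103])
a=np.radians(-43)+1.45; q=R@np.array([0,.14+.075*np.sin(a),.1205+.075*np.cos(a)])+t
pts={'ball':q,'boltEnd':R@np.array([0,.088,.135])+t,'bracketfar':R@np.array([0,.165,.14])+t}
for sg in (-1,1):
  for xx in (-.011,.011): pts[f'tip{sg}{xx}']=p+Rt@np.array([xx,-.007,sg*.0256])
for n,f,o in (('scene','s7',(200,130)),('side','d7',(180,100))):
  im=cv2.imread(f'pics/{f}.png'); im=cv2.resize(im[o[1]:o[1]+120,o[0]:o[0]+120],(600,600),interpolation=cv2.INTER_CUBIC)
  for i,(k,P) in enumerate(pts.items()):
    uv=((proj(P,n)[0]-o+.5)*5-.5).astype(int); print(n,k,uv)
    cv2.circle(im,tuple(int(x) for x in uv),4,[(0,0,255),(0,255,0),(255,0,0)][i if i<3 else 2] if i<3 else (0,255,255),-1)
  cv2.imwrite(f'pics/{f}m.png',im)
```

```text
scene ball [452 381]
scene boltEnd [311 314]
scene bracketfar [414 395]
scene tip-1-0.011 [469 379]
scene tip-10.011 [439 404]
scene tip1-0.011 [545 440]
scene tip10.011 [516 467]
side ball [257 516]
side boltEnd [334 432]
side bracketfar [280 528]
side tip-1-0.011 [274 532]
side tip-10.011 [234 520]
side tip1-0.011 [233 610]
side tip10.011 [192 597]
```

View pics/s7m.png

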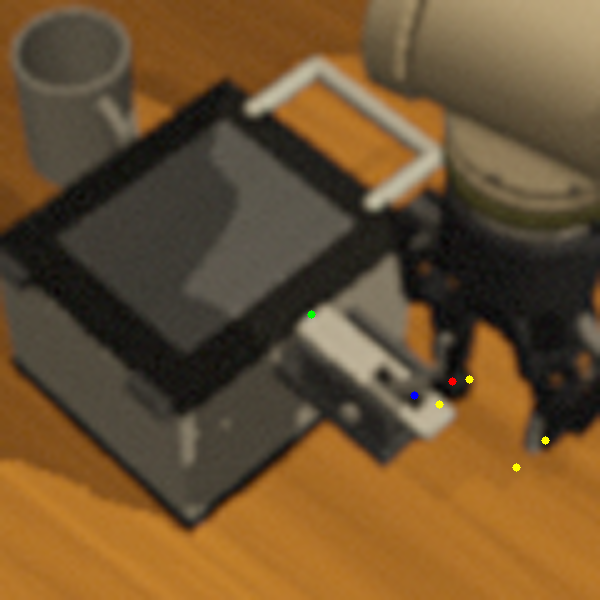

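View pics/d7m.png

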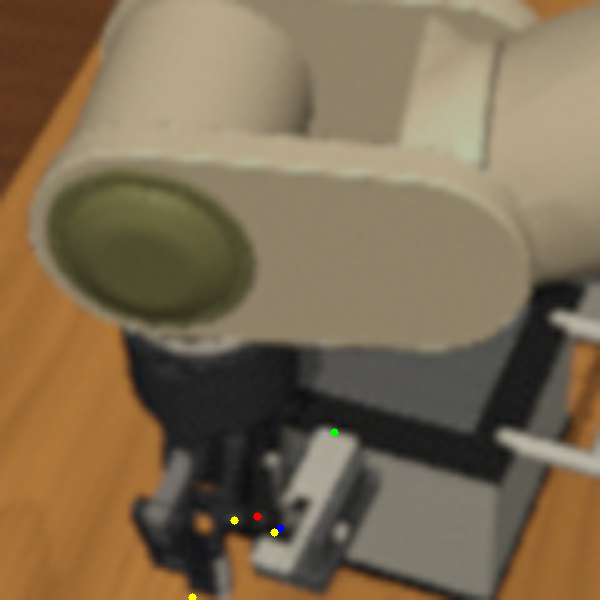

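The finger seems to be riding on the ball's upper flank, since the open pads sit further back. Backing off 28 mm, lowering 15 mm and pushing again.

jog_arm:
  rows:
    - {"hand": 0.6, "dx": 0, "dy": 0, "dz": -1.0, "ax": 0, "ay": 0, "az": 0}
    - {"hand": 0.6, "dx": 0, "dy": 0, "dz": -1.0, "ax": 0, "ay": 0, "az": 0}
    - {"hand": 0.6, "dx": 0, "dy": 0.3, "dz": -0.8, "ax": 0, "ay": 0, "az": 0}
    - {"hand": 0.6, "dx": 0, "dy": 0.6, "dz": 0, "ax": 0, "ay": 0, "az": 0}
    - {"hand": 0.6, "dx": 0, "dy": 0.6, "dz": 0, "ax": 0, "ay": 0, "az": 0}

```text
time_s: 7.78
position: [0.6494, 0.1599, 0.1503]
tool_rot: [[0.995, -0.0, 0.104], [-0.104, 0.0, 0.995], [-0.0, -1.0, 0.0]]
ft_force: [-0.7, 0.6, -0.0]
grip_width: 0.0512
```

Run:
```python
from wr import *
s=status.observe(); print(s['position'],s['ft_force'],s['grip_width'])
im=snap('wrist','w8.png'); cv2.imwrite('pics/w8b.png',cv2.resize(im[:,:,::-1],(800,600),interpolation=cv2.INTER_CUBIC))
```

```text
[0.6494 0.1599 0.1503] [-0.6808  0.5626 -0.0267] 0.051214395343639904
```

View pics/w8b.png

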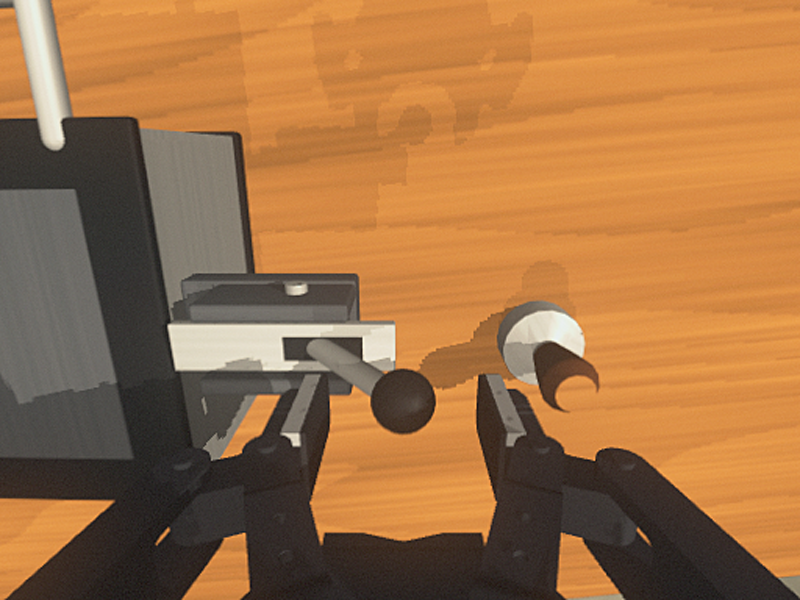

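jog_arm:
  rows:
    - {"hand": 0.6, "dx": 0, "dy": 0, "dz": 0.3, "ax": 0, "ay": 0, "az": 0}
    - {"hand": 0.6, "dx": 0, "dy": 0, "dz": 0.3, "ax": 0, "ay": 0, "az": 0}
    - {"hand": 0.6, "dx": 0, "dy": 0, "dz": 0.2, "ax": 0, "ay": 0, "az": 0}
    - {"hand": 0.6, "dx": 0, "dy": 0, "dz": 0.2, "ax": 0, "ay": 0, "az": 0}
    - {"hand": 0.6, "dx": 0, "dy": 0, "dz": 0, "ax": 0, "ay": 0, "az": 0}

```text
time_s: 8.25
position: [0.6505, 0.1715, 0.151]
tool_rot: [[0.995, 0.0, 0.102], [-0.102, 0.0, 0.995], [0.0, -1.0, 0.0]]
ft_force: [0.7, 0.1, 1.0]
grip_width: 0.0516
```

jog_arm:
  rows:
    - {"hand": 0.6, "dx": 0, "dy": 0, "dz": 0.1, "ax": 0, "ay": 0, "az": 0}
    - {"hand": 0.6, "dx": 0, "dy": 0, "dz": 0.1, "ax": 0, "ay": 0, "az": 0}
    - {"hand": 0.6, "dx": 0, "dy": 0, "dz": 0.1, "ax": 0, "ay": 0, "az": 0}
    - {"hand": 0.6, "dx": 0, "dy": 0, "dz": 0, "ax": 0, "ay": 0, "az": 0}
    - {"hand": 0.6, "dx": 0, "dy": 0, "dz": 0, "ax": 0, "ay": 0, "az": 0}

```text
time_s: 8.67
position: [0.6508, 0.1738, 0.1508]
tool_rot: [[0.995, -0.0, 0.102], [-0.102, -0.0, 0.995], [-0.0, -1.0, -0.0]]
ft_force: [0.2, -0.5, 0.5]
grip_width: 0.051
```

jog_arm:
  rows:
    - {"hand": 0.6, "dx": 0, "dy": 0, "dz": 0.1, "ax": 0, "ay": 0, "az": 0}
    - {"hand": 0.6, "dx": 0, "dy": 0, "dz": 0.1, "ax": 0, "ay": 0, "az": 0}
    - {"hand": 0.6, "dx": 0, "dy": 0, "dz": 0.1, "ax": 0, "ay": 0, "az": 0}
    - {"hand": 0.6, "dx": 0, "dy": 0, "dz": 0, "ax": 0, "ay": 0, "az": 0}
    - {"hand": 0.6, "dx": 0, "dy": 0, "dz": 0, "ax": 0, "ay": 0, "az": 0}

```text
time_s: 9.08
position: [0.651, 0.1766, 0.1505]
tool_rot: [[0.995, -0.001, 0.103], [-0.103, -0.0, 0.995], [-0.001, -1.0, -0.0]]
ft_force: [-0.1, -2.2, -2.1]
grip_width: 0.0511
```

jog_arm:
  rows:
    - {"hand": 0.6, "dx": 0, "dy": 0, "dz": 0.1, "ax": 0, "ay": 0, "az": 0}
    - {"hand": 0.6, "dx": 0, "dy": 0, "dz": 0.1, "ax": 0, "ay": 0, "az": 0}
    - {"hand": 0.6, "dx": 0, "dy": 0, "dz": 0.1, "ax": 0, "ay": 0, "az": 0}
    - {"hand": 0.6, "dx": 0, "dy": 0, "dz": 0, "ax": 0, "ay": 0, "az": 0}
    - {"hand": 0.6, "dx": 0, "dy": 0, "dz": 0, "ax": 0, "ay": 0, "az": 0}

```text
time_s: 9.5
position: [0.6513, 0.1787, 0.1506]
tool_rot: [[0.995, -0.001, 0.103], [-0.103, -0.002, 0.995], [-0.001, -1.0, -0.002]]
ft_force: [-1.5, -7.8, -2.0]
grip_width: 0.0511
```

Run:
```python
from wr import *
s=status.observe(); print(s['position'],s['ft_force'],s['grip_width'])
im=snap('wrist','w9.png'); cv2.imwrite('pics/w9b.png',cv2.resize(im[:,:,::-1],(800,600),interpolation=cv2.INTER_CUBIC))
```

```text
[0.6513 0.1787 0.1506] [-1.4563 -7.7942 -1.9672] 0.05105966086637426
```

View pics/w9b.png

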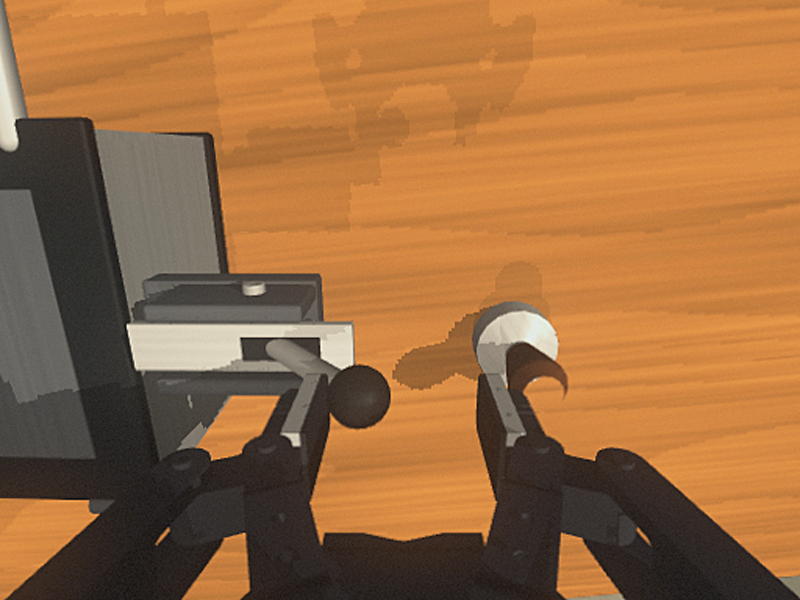

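Force is now rising stiffly (8 N against ~1 N friction) with the ball at y_b≈190 mm, so the lever is at its stop. One more mm to confirm.

jog_arm:
  rows:
    - {"hand": 0.6, "dx": 0, "dy": 0, "dz": 0.1, "ax": 0, "ay": 0, "az": 0}
    - {"hand": 0.6, "dx": 0, "dy": 0, "dz": 0.1, "ax": 0, "ay": 0, "az": 0}
    - {"hand": 0.6, "dx": 0, "dy": 0, "dz": 0, "ax": 0, "ay": 0, "az": 0}
    - {"hand": 0.6, "dx": 0, "dy": 0, "dz": 0, "ax": 0, "ay": 0, "az": 0}
    - {"hand": 0.6, "dx": 0, "dy": 0, "dz": 0, "ax": 0, "ay": 0, "az": 0}

```text
time_s: 9.97
position: [0.6513, 0.179, 0.1505]
tool_rot: [[0.995, -0.002, 0.104], [-0.104, -0.005, 0.995], [-0.001, -1.0, -0.005]]
ft_force: [-1.9, -13.9, -2.4]
grip_width: 0.0512
```

Stop confirmed (14 N, no travel). Backing off and rising.

jog_arm:
  rows:
    - {"hand": 0.6, "dx": 0, "dy": 0, "dz": -0.8, "ax": 0, "ay": 0, "az": 0}
    - {"hand": 0.6, "dx": 0, "dy": 0, "dz": -0.8, "ax": 0, "ay": 0, "az": 0}
    - {"hand": 0.6, "dx": 0, "dy": -2.0, "dz": 0, "ax": 0, "ay": 0, "az": 0}
    - {"hand": 0.6, "dx": 0, "dy": -3.5, "dz": 0, "ax": 0, "ay": 0, "az": 0}
    - {"hand": 0.6, "dx": 0, "dy": -3.5, "dz": 0, "ax": 0, "ay": 0, "az": 0}

```text
time_s: 10.38
position: [0.6495, 0.1658, 0.2416]
tool_rot: [[0.995, -0.002, 0.102], [-0.102, 0.001, 0.995], [-0.002, -1.0, 0.001]]
ft_force: [0.2, 0.4, 0.0]
grip_width: 0.051
```

jog_arm:
  rows:
    - {"hand": 0.6, "dx": -2.4, "dy": -2.0, "dz": -1.5, "ax": 0, "ay": 0, "az": 0}
    - {"hand": 0.6, "dx": -3, "dy": -1.0, "dz": -2.5, "ax": 0, "ay": 0, "az": 0}
    - {"hand": 0.6, "dx": -3, "dy": -0.5, "dz": -2.5, "ax": 0, "ay": 0, "az": 0}
    - {"hand": 0.6, "dx": -3, "dy": 0, "dz": -2.5, "ax": 0, "ay": 0, "az": 0}
    - {"hand": 0.6, "dx": -3, "dy": 0, "dz": -2.5, "ax": 0, "ay": 0, "az": 0}

```text
time_s: 10.8
position: [0.4933, 0.0657, 0.2765]
tool_rot: [[0.995, 0.002, 0.102], [-0.102, 0.001, 0.995], [0.002, -1.0, 0.001]]
ft_force: [-0.0, -0.7, 0.7]
grip_width: 0.0513
```

Run:
```python
from wr import *
s=status.observe(); print(s['position'],s['tool_rot'],s['ft_force'],s['grip_width'])
im=snap('wrist','w10.png'); cv2.imwrite('pics/w10b.png',cv2.resize(im[:,:,::-1],(800,600),interpolation=cv2.INTER_CUBIC))
```

```text
[0.4933 0.0657 0.2765] [[ 0.9948  0.0023  0.1017]
 [-0.1017  0.0006  0.9948]
 [ 0.0023 -1.      0.0009]] [-0.0109 -0.6739  0.7146] 0.0512682452729443
```

View pics/w10b.png

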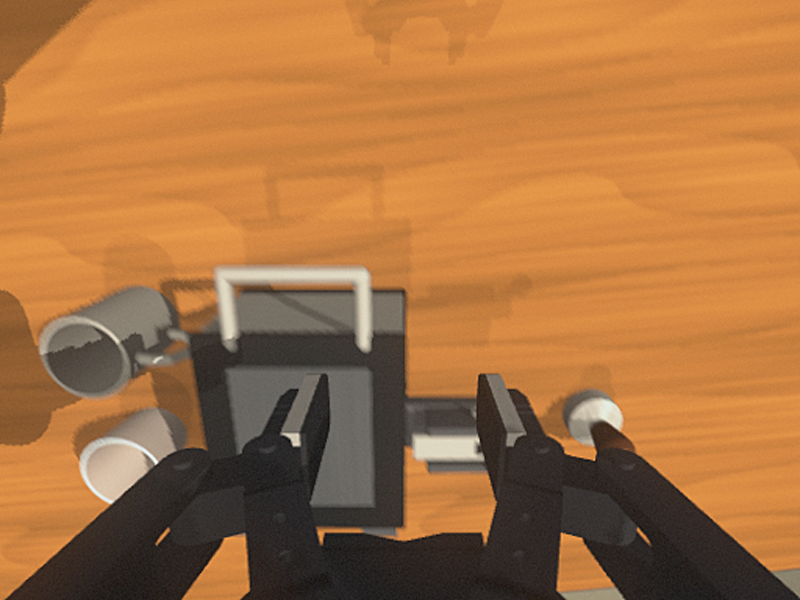

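jog_arm:
  rows:
    - {"hand": 0.6, "dx": 0, "dy": 0, "dz": -1.5, "ax": 0, "ay": 7, "az": 0}
    - {"hand": 0.6, "dx": 0, "dy": 0, "dz": -1.5, "ax": 0, "ay": 7, "az": 0}
    - {"hand": 0.6, "dx": 0, "dy": 0, "dz": -1, "ax": 0, "ay": 7, "az": 0}
    - {"hand": 0.6, "dx": 0, "dy": 0, "dz": 0, "ax": 0, "ay": 7, "az": 0}
    - {"hand": 0.6, "dx": 0, "dy": 0, "dz": 0, "ax": 0, "ay": 7, "az": 0}

```text
time_s: 11.27
position: [0.4866, 0.0269, 0.2764]
tool_rot: [[0.752, 0.002, 0.66], [-0.66, 0.001, 0.752], [0.001, -1.0, 0.002]]
ft_force: [0.7, 0.7, 0.6]
grip_width: 0.0511
```

jog_arm:
  rows:
    - {"hand": 0.6, "dx": 0, "dy": 0, "dz": 0, "ax": 0, "ay": 7, "az": 0}
    - {"hand": 0.6, "dx": 0, "dy": 0, "dz": 0, "ax": 0, "ay": 7, "az": 0}
    - {"hand": 0.6, "dx": 0, "dy": 0, "dz": 0, "ax": 0, "ay": 7, "az": 0}
    - {"hand": 0.6, "dx": 0, "dy": 0, "dz": 0, "ax": 0, "ay": 7, "az": 0}
    - {"hand": 0.6, "dx": 0, "dy": 0, "dz": 0, "ax": 0, "ay": 7, "az": 0}

```text
time_s: 11.68
position: [0.4868, 0.0274, 0.2763]
tool_rot: [[0.238, 0.002, 0.971], [-0.971, 0.001, 0.238], [-0.0, -1.0, 0.002]]
ft_force: [-1.0, 0.1, -0.1]
grip_width: 0.0511
```

jog_arm:
  rows:
    - {"hand": 0.6, "dx": 0, "dy": 0, "dz": 0, "ax": 0, "ay": 7, "az": 0}
    - {"hand": 0.6, "dx": 0, "dy": 0, "dz": 0, "ax": 0, "ay": 7, "az": 0}
    - {"hand": 0.6, "dx": 0, "dy": 0, "dz": 0, "ax": 0, "ay": 6, "az": 0}
    - {"hand": 0.6, "dx": 0, "dy": 0, "dz": 0, "ax": 0, "ay": 0, "az": 0}
    - {"hand": 0.6, "dx": 0, "dy": 0, "dz": 0, "ax": 0, "ay": 0, "az": 0}

```text
time_s: 12.1
position: [0.4867, 0.0274, 0.2761]
tool_rot: [[-0.099, 0.001, 0.995], [-0.995, 0.0, -0.099], [-0.0, -1.0, 0.001]]
ft_force: [0.1, 0.2, -0.4]
grip_width: 0.0512
```

Run:
```python
from wr import *
s=status.observe(); print(s['position'],s['tool_rot'],s['q'],s['ft_force'],s['grip_width'])
im=snap('wrist','w11.png'); cv2.imwrite('pics/w11b.png',cv2.resize(im[:,:,::-1],(800,600),interpolation=cv2.INTER_CUBIC))
```

```text
[0.4867 0.0274 0.2761] [[-0.0991  0.001   0.9951]
 [-0.9951  0.0004 -0.0991]
 [-0.0004 -1.      0.0009]] [-10.7496  13.0117  76.3803   0.0304  90.5563  -5.059 ] [ 0.0974  0.2423 -0.3836] 0.051240159369381456
```

View pics/w11b.png

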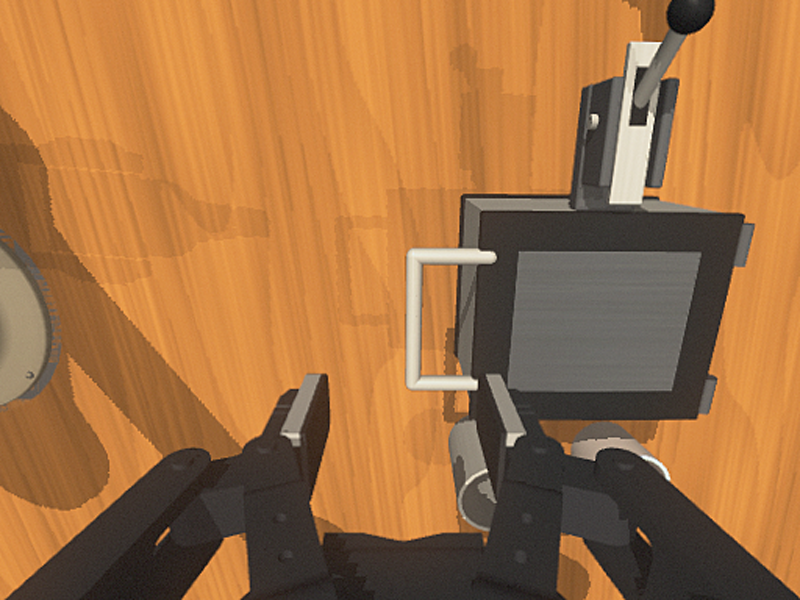

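The lever is over and the bolt end (row ~203) is clear of the lid. The bar centre line is at column 414, rows 256–383.

Run:
```python
from wr import *
s=status.observe(); p,Rt=s['position'],s['tool_rot']
sc=lambda a:(np.array(a,float)+.5)*.64-.5
for uv in ((414,257),(414,383),(414,320)):
    a,b=rayw(sc(uv),p,Rt)
    for z in (.112,.124): P=a+b*(z-a[2])/b[2]; print(uv,z,P,'tool cm',100*(Rt.T@(P-p)))
B=np.array([[-139,-50,124],[-139,50,124],[-92,-82,128],[-92,82,128],[92,-82,128],[92,82,128]])/1000
U=sc([(414,383),(414,257),(471,417),(481,211),(697,416),(745,213)])
f0=None
def res(q):
    R,t=pose(q[:3]); return (projw(B@R.T+t+[0,0,q[3] if len(q)>3 else 0],p,Rt)-U).ravel()
for x0 in ([.63,-.025,-.1],[.63,-.025,-.1,0]):
    f=least_squares(res,x0); print(f.x,f.fun.reshape(-1,2).round(1).tolist()); R,t=pose(f.x[:3]); print('bar',R@[-.139,0,.124]+t,'hinge',R@[.09,0,.124]+t)
```

```text
(414, 257) 0.112 [0.4965 0.0341 0.112 ] tool cm [-0.7687 16.4087  0.8981]
(414, 257) 0.124 [0.4965 0.0368 0.124 ] tool cm [-1.0379 15.2087  0.8685]
(414, 383) 0.112 [ 0.4871 -0.0688  0.112 ] tool cm [ 9.5701 16.4052  0.9789]
(414, 383) 0.124 [ 0.4874 -0.0624  0.124 ] tool cm [ 8.9213 15.2054  0.9463]
(414, 320) 0.112 [ 0.492  -0.0149  0.112 ] tool cm [ 4.158  16.407   0.9361]
(414, 320) 0.124 [ 0.4921 -0.0104  0.124 ] tool cm [ 3.7079 15.2072  0.9052]
[ 0.6283 -0.0253 -0.0963] [[-1.9, -0.3], [-1.6, -0.8], [-0.3, 2.5], [0.1, -0.3], [1.9, 1.8], [1.9, -1.2]]
bar [ 0.4899 -0.0119  0.124 ] hinge [ 0.7179 -0.0339  0.124 ]
[ 0.6298 -0.027  -0.0951 -0.0056] [[-0.5, -1.3], [-0.3, -0.3], [0.4, 1.1], [0.7, 0.6], [0.4, 0.3], [-0.7, -0.5]]
bar [ 0.4915 -0.0138  0.124 ] hinge [ 0.7194 -0.0356  0.124 ]
```

jog_arm:
  rows:
    - {"hand": 0.4, "dx": 1.0, "dy": 1.0, "dz": 0.3, "ax": 0, "ay": 0, "az": 0}
    - {"hand": 0.4, "dx": 1.0, "dy": 2.0, "dz": 0.3, "ax": 0, "ay": 0, "az": 0}
    - {"hand": 0.4, "dx": 1.0, "dy": 2.0, "dz": 0.3, "ax": 0, "ay": 0, "az": 0}
    - {"hand": 0.4, "dx": 0.9, "dy": 2.0, "dz": 0, "ax": 0, "ay": 0, "az": 0}
    - {"hand": 0.4, "dx": 0, "dy": 2.0, "dz": 0, "ax": 0, "ay": 0, "az": 0}

```text
time_s: 12.57
position: [0.4917, -0.0137, 0.1851]
tool_rot: [[-0.101, 0.001, 0.995], [-0.995, -0.0, -0.101], [0.0, -1.0, 0.001]]
ft_force: [0.1, -0.2, -0.3]
grip_width: 0.0344
```

jog_arm:
  rows:
    - {"hand": 0.4, "dx": 0, "dy": 1.0, "dz": 0, "ax": 0, "ay": 0, "az": 0}
    - {"hand": 0.4, "dx": 0, "dy": 1.0, "dz": 0, "ax": 0, "ay": 0, "az": 0}
    - {"hand": 0.4, "dx": 0, "dy": 0.5, "dz": 0, "ax": 0, "ay": 0, "az": 0}
    - {"hand": 0.4, "dx": 0, "dy": 0, "dz": 0, "ax": 0, "ay": 0, "az": 0}
    - {"hand": 0.4, "dx": 0, "dy": 0, "dz": 0, "ax": 0, "ay": 0, "az": 0}

```text
time_s: 12.98
position: [0.4918, -0.0125, 0.1612]
tool_rot: [[-0.101, 0.0, 0.995], [-0.995, -0.0, -0.101], [-0.0, -1.0, 0.0]]
ft_force: [-1.2, -0.3, 0.4]
grip_width: 0.034
```

Run:
```python
from wr import *
s=status.observe(); print(s['position'],s['tool_rot'],s['ft_force'],s['grip_width'])
im=snap('wrist','w12.png'); cv2.imwrite('pics/w12b.png',cv2.resize(im[:,:,::-1],(800,600),interpolation=cv2.INTER_CUBIC))
```

```text
[ 0.4918 -0.0125  0.1612] [[-0.1013  0.0005  0.9949]
 [-0.9949 -0.     -0.1013]
 [-0.     -1.      0.0005]] [-1.1783 -0.2589  0.3769] 0.033976220885617206
```

View pics/w12b.png

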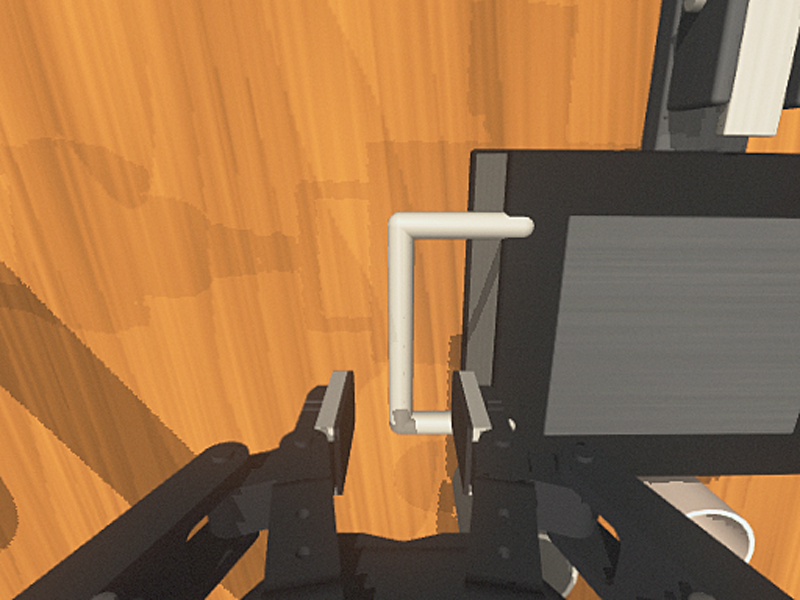

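The bar is centred between the fingers (column 401 vs 403). Descending and gripping.

jog_arm:
  rows:
    - {"hand": 0.4, "dx": 0, "dy": 1.2, "dz": 0, "ax": 0, "ay": 0, "az": 0}
    - {"hand": 0.4, "dx": -0.3, "dy": 1.2, "dz": 0, "ax": 0, "ay": 0, "az": 0}
    - {"hand": 0.4, "dx": 0, "dy": 1.2, "dz": 0, "ax": 0, "ay": 0, "az": 0}
    - {"hand": 0.4, "dx": 0, "dy": 1.2, "dz": 0, "ax": 0, "ay": 0, "az": 0}
    - {"hand": 0.4, "dx": 0, "dy": 0.6, "dz": 0, "ax": 0, "ay": 0, "az": 0}

```text
time_s: 13.45
position: [0.4918, -0.0094, 0.1064]
tool_rot: [[-0.102, -0.0, 0.995], [-0.995, 0.0, -0.102], [-0.0, -1.0, -0.0]]
ft_force: [0.7, -0.2, 0.8]
grip_width: 0.0344
```

jog_arm:
  rows:
    - {"hand": 0.05, "dx": 0, "dy": 0, "dz": 0, "ax": 0, "ay": 0, "az": 0}
    - {"hand": 0.05, "dx": 0, "dy": 0, "dz": 0, "ax": 0, "ay": 0, "az": 0}
    - {"hand": 0, "dx": 0, "dy": 0, "dz": 0, "ax": 0, "ay": 0, "az": 0}
    - {"hand": 0, "dx": 0, "dy": 0, "dz": 0, "ax": 0, "ay": 0, "az": 0}
    - {"hand": 0, "dx": 0, "dy": 0, "dz": 0, "ax": 0, "ay": 0, "az": 0}
  newtons: 40

```text
time_s: 13.87
position: [0.4931, -0.0098, 0.1092]
tool_rot: [[-0.102, 0.005, 0.995], [-0.995, -0.001, -0.102], [0.001, -1.0, 0.005]]
ft_force: [-1.8, 1.0, 11.3]
grip_width: 0.0
```

Run:
```python
from wr import *
s=status.observe(); print(s['position'],s['tool_rot'],s['ft_force'],s['grip_width'])
im=snap('wrist','w13.png'); cv2.imwrite('pics/w13b.png',cv2.resize(im[:,:,::-1],(800,600),interpolation=cv2.INTER_CUBIC))
```

```text
[ 0.4931 -0.0098  0.1092] [[-0.1023  0.0045  0.9947]
 [-0.9948 -0.0011 -0.1023]
 [ 0.0007 -1.      0.0046]] [-1.8017  1.0188 11.2611] 1.796715565353476e-05
```

View pics/w13b.png

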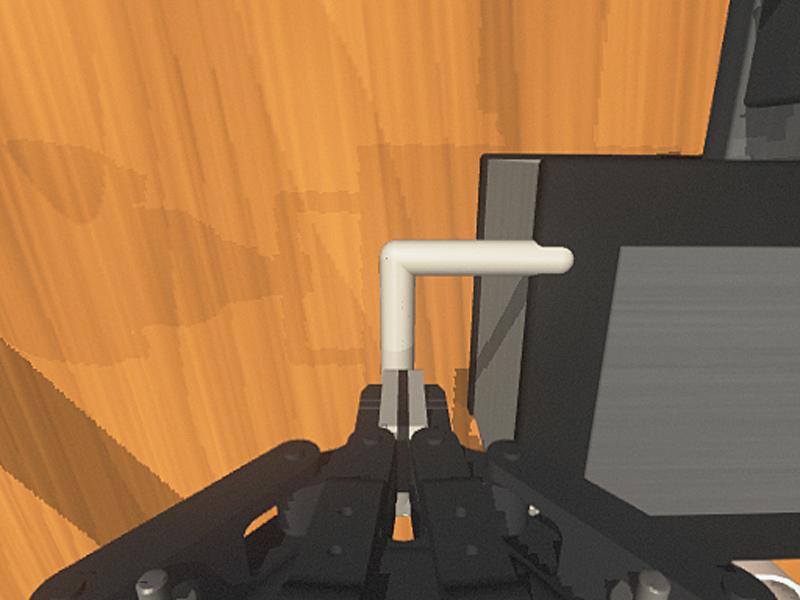

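The fingers closed fully above the bar (width 0, 11 N up), so the grasp needs to be deeper. Rising, reopening and going about 20 mm lower.

jog_arm:
  rows:
    - {"hand": 0, "dx": 0, "dy": -1.0, "dz": 0, "ax": 0, "ay": 0, "az": 0}
    - {"hand": 0.4, "dx": 0, "dy": -1.5, "dz": 0, "ax": 0, "ay": 0, "az": 0}
    - {"hand": 0.4, "dx": 0, "dy": 0, "dz": 0, "ax": 0, "ay": 0, "az": 0}
    - {"hand": 0.4, "dx": 0, "dy": 0, "dz": 0, "ax": 0, "ay": 0, "az": 0}
    - {"hand": 0.4, "dx": 0, "dy": 0, "dz": 0, "ax": 0, "ay": 0, "az": 0}

```text
time_s: 14.33
position: [0.4918, -0.0095, 0.1317]
tool_rot: [[-0.103, 0.0, 0.995], [-0.995, -0.0, -0.103], [0.0, -1.0, 0.0]]
ft_force: [-0.1, -1.1, -1.0]
grip_width: 0.0342
```

jog_arm:
  rows:
    - {"hand": 0.4, "dx": 0, "dy": 0.9, "dz": 0, "ax": 0, "ay": 0, "az": 0}
    - {"hand": 0.4, "dx": 0, "dy": 0.9, "dz": 0, "ax": 0, "ay": 0, "az": 0}
    - {"hand": 0.4, "dx": 0, "dy": 0.9, "dz": 0, "ax": 0, "ay": 0, "az": 0}
    - {"hand": 0.4, "dx": 0, "dy": 0.9, "dz": 0, "ax": 0, "ay": 0, "az": 0}
    - {"hand": 0.4, "dx": 0, "dy": 0.9, "dz": 0, "ax": 0, "ay": 0, "az": 0}

```text
time_s: 14.75
position: [0.4916, -0.0094, 0.0854]
tool_rot: [[-0.103, -0.001, 0.995], [-0.995, 0.0, -0.103], [-0.0, -1.0, -0.001]]
ft_force: [-0.6, -0.5, -0.4]
grip_width: 0.0341
```

Run:
```python
from wr import *
s=status.observe(); print(s['position'],s['ft_force'],s['grip_width'])
im=snap('wrist','w14.png'); cv2.imwrite('pics/w14b.png',cv2.resize(im[:,:,::-1],(800,600),interpolation=cv2.INTER_CUBIC))
```

```text
[ 0.4916 -0.0094  0.0854] [-0.5745 -0.4538 -0.3713] 0.034070170858956375
```

View pics/w14b.png

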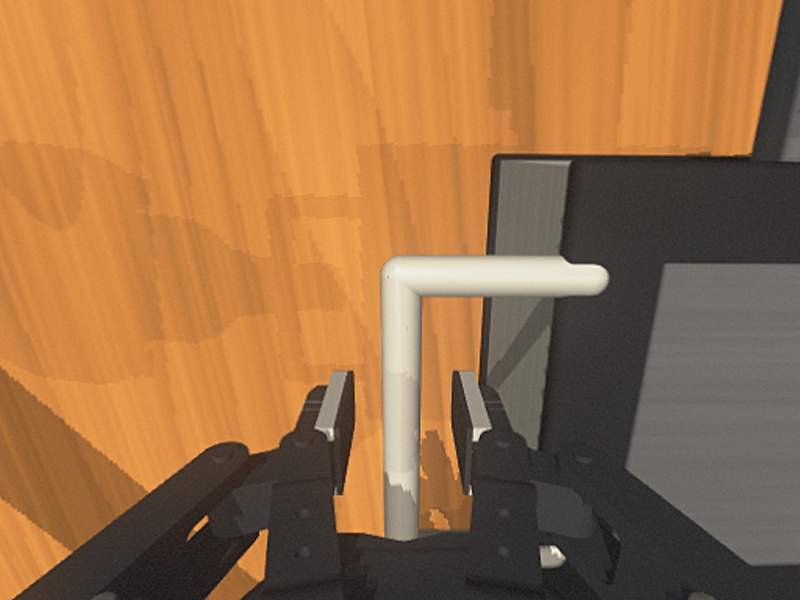

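jog_arm:
  rows:
    - {"hand": 0.05, "dx": 0, "dy": 0, "dz": 0, "ax": 0, "ay": 0, "az": 0}
    - {"hand": 0.05, "dx": 0, "dy": 0, "dz": 0, "ax": 0, "ay": 0, "az": 0}
    - {"hand": 0, "dx": 0, "dy": 0, "dz": 0, "ax": 0, "ay": 0, "az": 0}
    - {"hand": 0, "dx": 0, "dy": 0, "dz": 0, "ax": 0, "ay": 0, "az": 0}
    - {"hand": 0, "dx": 0, "dy": 0, "dz": 0, "ax": 0, "ay": 0, "az": 0}
  newtons: 40

```text
time_s: 15.22
position: [0.4911, -0.0094, 0.0867]
tool_rot: [[-0.102, -0.002, 0.995], [-0.995, 0.0, -0.102], [0.0, -1.0, -0.002]]
ft_force: [-5.5, -0.2, -1.6]
grip_width: 0.0108
```

Run:
```python
from wr import *
s=status.observe(); print(s['position'],s['tool_rot'],s['ft_force'],s['grip_width'])
im=snap('wrist','w15.png'); cv2.imwrite('pics/w15b.png',cv2.resize(im[:,:,::-1],(800,600),interpolation=cv2.INTER_CUBIC))
```

```text
[ 0.4911 -0.0094  0.0867] [[-0.1024 -0.0018  0.9947]
 [-0.9947  0.0001 -0.1024]
 [ 0.0001 -1.     -0.0018]] [-5.5207 -0.2405 -1.5505] 0.010841860335542053
```

View pics/w15b.png

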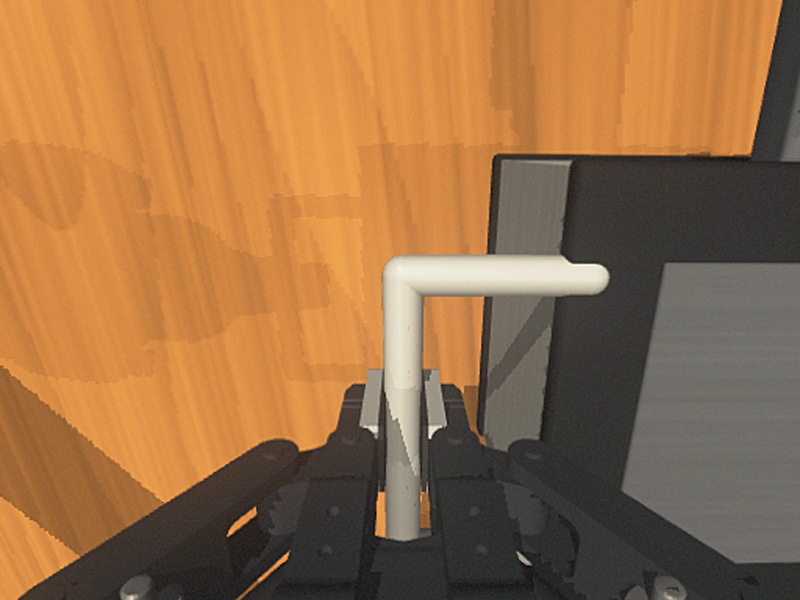

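The bar is gripped (width 10.8 mm). Lifting along the hinge arc: first 9° and check the force.

jog_arm:
  rows:
    - {"hand": 0, "dx": 0, "dy": -0.72, "dz": 0.01, "ax": 0, "ay": 0, "az": 0}
    - {"hand": 0, "dx": 0, "dy": -0.72, "dz": 0.03, "ax": 0, "ay": 0, "az": 0}
    - {"hand": 0, "dx": 0, "dy": -0.72, "dz": 0.06, "ax": 0, "ay": 0, "az": 0}
    - {"hand": 0, "dx": 0, "dy": -0.71, "dz": 0.08, "ax": 0, "ay": 0, "az": 0}
    - {"hand": 0, "dx": 0, "dy": -0.71, "dz": 0.1, "ax": 0, "ay": 0, "az": 0}

```text
time_s: 15.68
position: [0.4939, -0.0097, 0.1234]
tool_rot: [[-0.102, -0.002, 0.995], [-0.995, 0.0, -0.102], [0.0, -1.0, -0.002]]
ft_force: [-6.7, -0.8, -1.7]
grip_width: 0.0106
```

Run:
```python
from wr import *
s=status.observe(); print(s['position'],s['tool_rot'],s['ft_force'],s['grip_width'])
im=snap('wrist','w16.png'); cv2.imwrite('pics/w16b.png',cv2.resize(im[:,:,::-1],(800,600),interpolation=cv2.INTER_CUBIC))
```

```text
[ 0.4939 -0.0097  0.1234] [[-0.1024 -0.0018  0.9947]
 [-0.9947  0.0001 -0.1024]
 [ 0.0001 -1.     -0.0018]] [-6.6609 -0.7661 -1.7159] 0.010593183366013958
```

View pics/w16b.png

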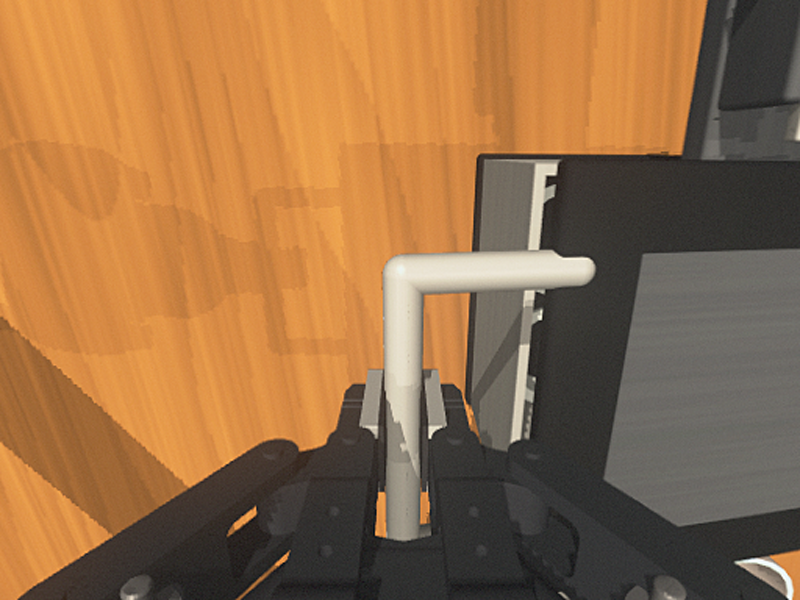

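The lid is opening and the grip is good. Continuing the arc.

jog_arm:
  rows:
    - {"hand": 0, "dx": 0, "dy": -0.7, "dz": 0.13, "ax": 0, "ay": 0, "az": 0}
    - {"hand": 0, "dx": 0, "dy": -0.7, "dz": 0.15, "ax": 0, "ay": 0, "az": 0}
    - {"hand": 0, "dx": 0, "dy": -0.7, "dz": 0.17, "ax": 0, "ay": 0, "az": 0}
    - {"hand": 0, "dx": 0, "dy": -0.7, "dz": 0.19, "ax": 0, "ay": 0, "az": 0}
    - {"hand": 0, "dx": 0, "dy": -0.69, "dz": 0.21, "ax": 0, "ay": 0, "az": 0}

```text
time_s: 16.15
position: [0.502, -0.0105, 0.1584]
tool_rot: [[-0.102, -0.003, 0.995], [-0.995, 0.0, -0.102], [0.0, -1.0, -0.003]]
ft_force: [-7.8, -1.2, -1.9]
grip_width: 0.0105
```

jog_arm:
  rows:
    - {"hand": 0, "dx": 0, "dy": -0.68, "dz": 0.23, "ax": 0, "ay": 0, "az": 0}
    - {"hand": 0, "dx": 0, "dy": -0.67, "dz": 0.25, "ax": 0, "ay": 0, "az": 0}
    - {"hand": 0, "dx": 0, "dy": -0.66, "dz": 0.27, "ax": 0, "ay": 0, "az": 0}
    - {"hand": 0, "dx": 0, "dy": -0.66, "dz": 0.3, "ax": 0, "ay": 0, "az": 0}
    - {"hand": 0, "dx": 0, "dy": -0.65, "dz": 0.32, "ax": 0, "ay": 0, "az": 0}

```text
time_s: 16.57
position: [0.5153, -0.0119, 0.1919]
tool_rot: [[-0.102, -0.003, 0.995], [-0.995, -0.0, -0.102], [0.0, -1.0, -0.003]]
ft_force: [-9.9, -0.5, 1.3]
grip_width: 0.0103
```

jog_arm:
  rows:
    - {"hand": 0, "dx": 0, "dy": -0.63, "dz": 0.34, "ax": 0, "ay": 0, "az": 0}
    - {"hand": 0, "dx": 0, "dy": -0.62, "dz": 0.36, "ax": 0, "ay": 0, "az": 0}
    - {"hand": 0, "dx": 0, "dy": -0.61, "dz": 0.38, "ax": 0, "ay": 0, "az": 0}
    - {"hand": 0, "dx": 0, "dy": -0.6, "dz": 0.39, "ax": 0, "ay": 0, "az": 0}
    - {"hand": 0, "dx": 0, "dy": -0.6, "dz": 0.41, "ax": 0, "ay": 0, "az": 0}

```text
time_s: 16.98
position: [0.5335, -0.0139, 0.2231]
tool_rot: [[-0.102, -0.004, 0.995], [-0.995, -0.0, -0.102], [0.001, -1.0, -0.004]]
ft_force: [-15.9, -0.4, 6.7]
grip_width: 0.0105
```

Run:
```python
from wr import *
s=status.observe(); print(s['position'],s['tool_rot'],s['ft_force'],s['grip_width'])
im=snap('wrist','w17.png'); cv2.imwrite('pics/w17b.png',cv2.resize(im[:,:,::-1],(800,600),interpolation=cv2.INTER_CUBIC))
im=snap('side','d17.png');a=cv2.resize(im[40:240,160:360,::-1],(600,600),interpolation=cv2.INTER_CUBIC);cv2.imwrite('pics/d17b.png',a)
```

```text
[ 0.5335 -0.0139  0.2231] [[-0.1024 -0.0036  0.9947]
 [-0.9947 -0.0004 -0.1024]
 [ 0.0007 -1.     -0.0035]] [-15.8625  -0.3851   6.7203] 0.0105475383687399
```

View pics/w17b.png

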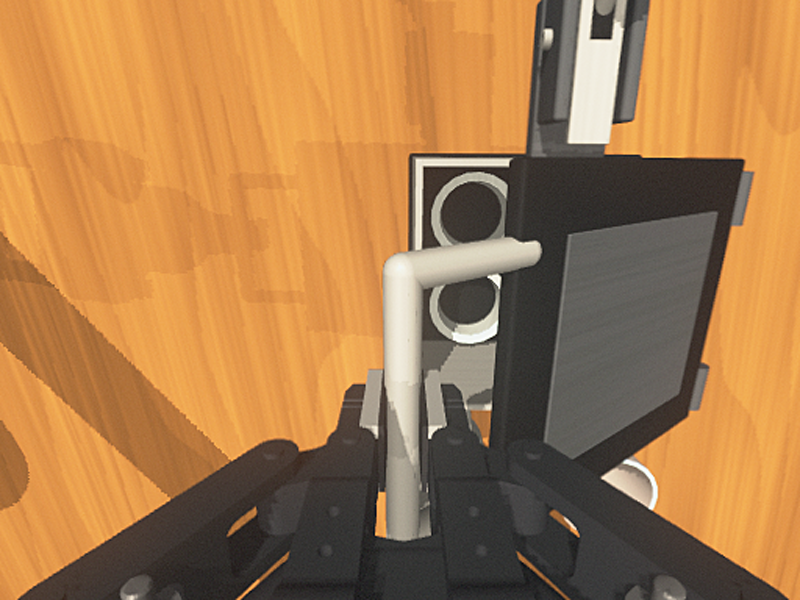

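View pics/d17b.png

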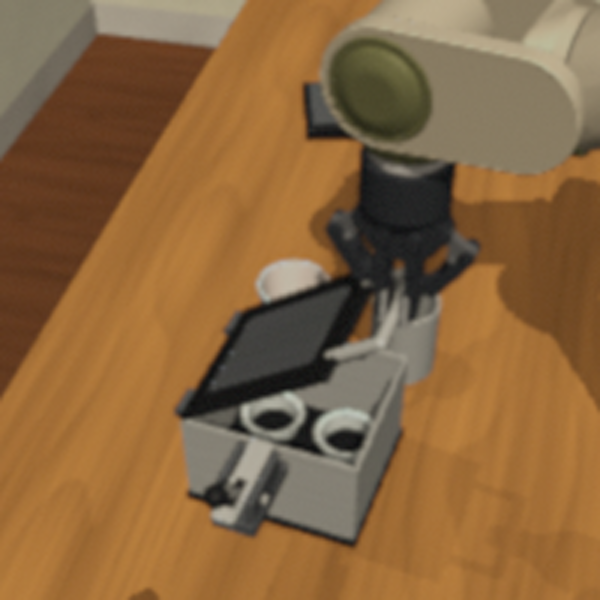

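At about 36° a radial preload of ~16 N is building up, so I'll use less forward travel in the last part.

jog_arm:
  rows:
    - {"hand": 0, "dx": 0, "dy": -0.55, "dz": 0.2, "ax": 0, "ay": 0, "az": 0}
    - {"hand": 0, "dx": 0, "dy": -0.55, "dz": 0.2, "ax": 0, "ay": 0, "az": 0}
    - {"hand": 0, "dx": 0, "dy": -0.55, "dz": 0.3, "ax": 0, "ay": 0, "az": 0}
    - {"hand": 0, "dx": 0, "dy": 0, "dz": 0, "ax": 0, "ay": 0, "az": 0}
    - {"hand": 0, "dx": 0, "dy": 0, "dz": 0, "ax": 0, "ay": 0, "az": 0}

```text
time_s: 17.5
position: [0.5448, -0.015, 0.2384]
tool_rot: [[-0.103, 0.006, 0.995], [-0.995, -0.0, -0.103], [-0.0, -1.0, 0.006]]
ft_force: [8.9, -1.7, -10.5]
grip_width: 0.0104
```

Run:
```python
from wr import *
s=status.observe(); p,Rt=s['position'],s['tool_rot'];print(p,s['ft_force'],s['wrist_torque'],s['grip_width'])
R,t=pose([.6293,-.0265,-.1])
d=R.T@(p-np.array([.4911,-.0094,.0867])); print('disp',d,'ang up',np.degrees(np.arcsin(d[2]/.229)),'fwd',np.degrees(np.arccos(1-d[0]/.229)))
im=snap('wrist','w18.png'); cv2.imwrite('pics/w18b.png',cv2.resize(im[:,:,::-1],(800,600),interpolation=cv2.INTER_CUBIC))
im=snap('side','d18.png');a=cv2.resize(im[80:230,190:340,::-1],(600,600),interpolation=cv2.INTER_CUBIC);cv2.imwrite('pics/d18b.png',a)
im=snap('scene','s18.png');a=cv2.resize(im[90:240,180:330,::-1],(600,600),interpolation=cv2.INTER_CUBIC);cv2.imwrite('pics/s18b.png',a)
```

```text
[ 0.5448 -0.015   0.2384] [  8.9251  -1.6741 -10.5473] [-0.2001 -1.334  -0.0165] 0.010428599046527313
disp [ 0.054  -0.0003  0.1517] ang up 41.49811583575336 fwd 40.16079119798239
```

View pics/w18b.png

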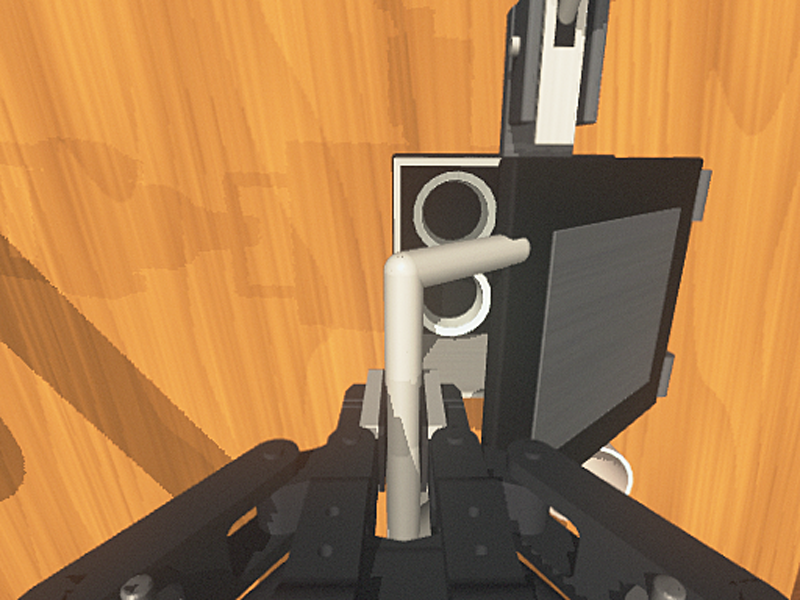

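View pics/d18b.png

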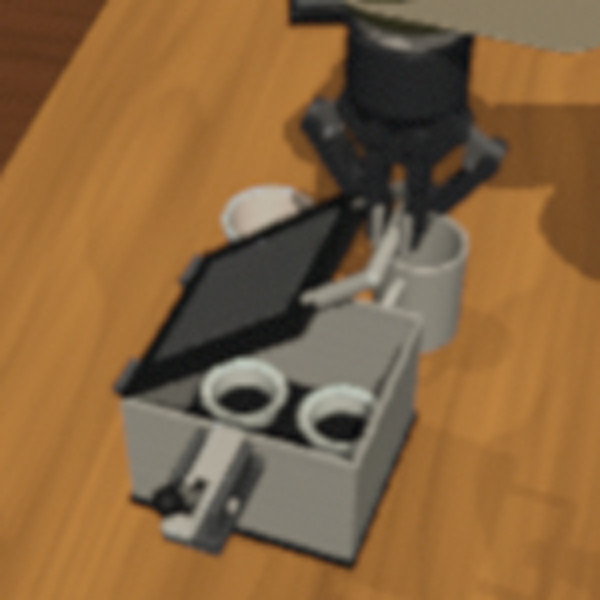

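View pics/s18b.png

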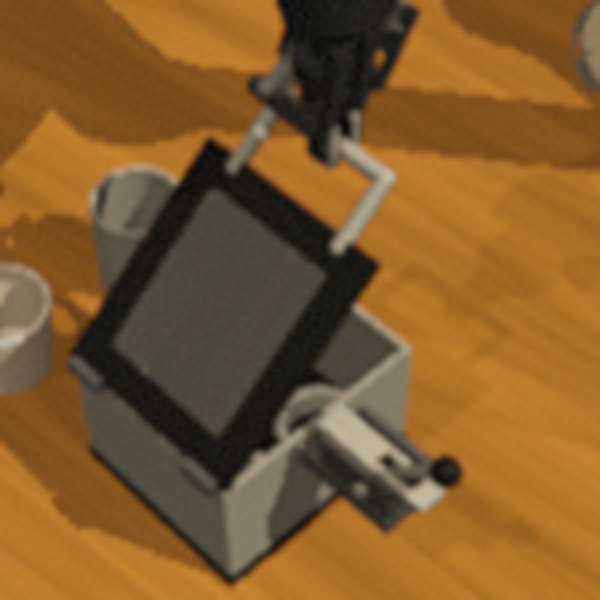

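jog_arm:
  rows:
    - {"hand": 0, "dx": 0, "dy": -0.3, "dz": 0.4, "ax": 0, "ay": 0, "az": 0}
    - {"hand": 0, "dx": 0, "dy": -0.4, "dz": 0.4, "ax": 0, "ay": 0, "az": 0}
    - {"hand": 0, "dx": 0, "dy": -0.3, "dz": 0.4, "ax": 0, "ay": 0, "az": 0}
    - {"hand": 0, "dx": 0, "dy": 0, "dz": 0, "ax": 0, "ay": 0, "az": 0}
    - {"hand": 0, "dx": 0, "dy": 0, "dz": 0, "ax": 0, "ay": 0, "az": 0}

```text
time_s: 18.07
position: [0.5544, -0.016, 0.2493]
tool_rot: [[-0.103, 0.0, 0.995], [-0.995, -0.001, -0.103], [0.001, -1.0, 0.001]]
ft_force: [-5.4, -0.8, 1.9]
grip_width: 0.0103
```

Run:
```python
from wr import *
s=status.observe(); p,Rt=s['position'],s['tool_rot'];print(p,s['ft_force'],s['wrist_torque'],s['grip_width'])
np.savez('w19.npz',p=p,R=Rt)
R,t=pose([.6293,-.0265,-.1])
d=R.T@(p-np.array([.4911,-.0094,.0867])); print('disp',d,'ang up',np.degrees(np.arcsin(d[2]/.229)),'fwd',np.degrees(np.arccos(1-d[0]/.229)))
im=snap('wrist','w19.png'); cv2.imwrite('pics/w19b.png',cv2.resize(im[:,:,::-1],(800,600),interpolation=cv2.INTER_CUBIC))
im=snap('side','d19.png');a=cv2.resize(im[80:230,190:340,::-1],(600,600),interpolation=cv2.INTER_CUBIC);cv2.imwrite('pics/d19b.png',a)
im=snap('scene','s19.png');a=cv2.resize(im[90:240,180:330,::-1],(600,600),interpolation=cv2.INTER_CUBIC);cv2.imwrite('pics/s19b.png',a)
```

```text
[ 0.5544 -0.016   0.2493] [-5.4085 -0.7833  1.8734] [-0.0742  0.9839  0.0113] 0.010328074407560823
disp [ 0.0636 -0.0003  0.1626] ang up 45.241891773544374 fwd 43.75989949388073
```

View pics/d19b.png

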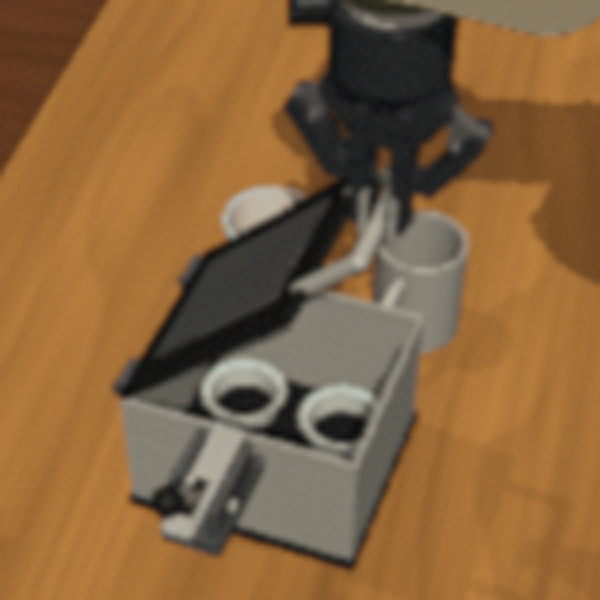

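View pics/s19b.png

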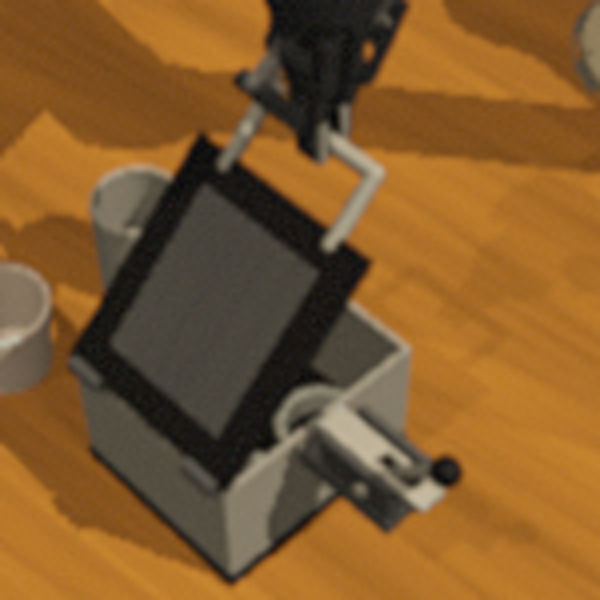

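View pics/w19b.png

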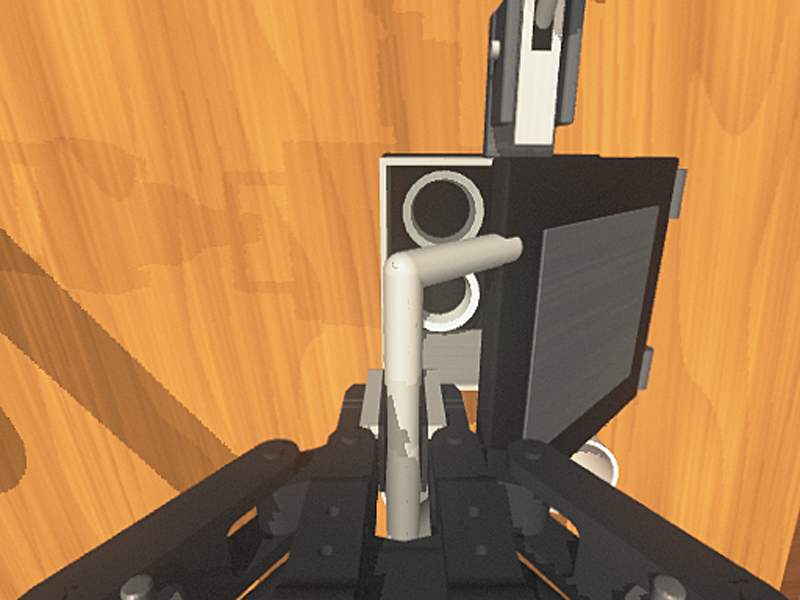

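Run:
```python
from wr import *
f4=lambda uv,o:(np.array(uv,float)+.5)/4-.5+np.array(o)
def lidpt(P,th):
    P=np.array(P)/1000; h=np.array([.09,0,.124]); v=P-h; c,s=np.cos(th),np.sin(th)
    # -x -> +z
    return h+np.array([c*v[0]+s*v[2], v[1], -s*v[0]+c*v[2]])
S=[((-139,50,124),(378,176)),((-92,-82,128),(206,135)),((-92,82,128),(370,263))]
D=[((-139,50,124),(367,260))]
for nm,q in (('fixed',[.6251,-.0277,-.113]),('all',[.6298,-.0265,-.101])):
    R,t=pose(q)
    def r(x,w=3):
        o=[]
        if w&1:o+=[proj(R@lidpt(P,x[0])+t,'scene')[0]-f4(u,(180,90)) for P,u in S]
        if w&2:o+=[proj(R@lidpt(P,x[0])+t,'side')[0]-f4(u,(190,80)) for P,u in D]
        return np.concatenate(o)
    for w in (1,2,3):
        f=least_squares(r,[.7],args=(w,)); print(nm,w,np.degrees(f.x),f.fun.round(1))
# wrist
d=np.load('w19.npz'); sc=lambda a:(np.array(a,float)+.5)*.64-.5
W=[((-139,50,124),(399,263)),((-92,82,128),(512,158))]
for q in ([.6298,-.0265,-.0985],):
    R,t=pose(q)
    for th in (40,43,45,47,50):
        print(th,[(((projw(R@lidpt(P,np.radians(th))+t,d['p'],d['R'])[0]+.5)/.64).round(0),u) for P,u in W])
```

```text
fixed 1 [42.0952] [ 1.  -1.2 -0.6 -1.8  1.1 -1. ]
fixed 2 [43.017] [-1.   0.9]
fixed 3 [42.6721] [ 0.6 -1.3 -1.  -1.9  0.8 -1.1 -0.6  1.3]
all 1 [41.3404] [ 0.7  0.  -1.4 -0.4  0.9  0.1]
all 2 [42.2288] [-1.8  1.6]
all 3 [41.8903] [ 0.3 -0.2 -1.7 -0.5  0.6  0.1 -1.5  2. ]
40 [(array([371., 265.]), (399, 263)), (array([483., 158.]), (512, 158))]
43 [(array([395., 272.]), (399, 263)), (array([505., 158.]), (512, 158))]
45 [(array([414., 277.]), (399, 263)), (array([522., 159.]), (512, 158))]
47 [(array([436., 282.]), (399, 263)), (array([540., 159.]), (512, 158))]
50 [(array([472., 290.]), (399, 263)), (array([569., 159.]), (512, 158))]
```

Displacement gives 43.8–45.2°, vision about 42–44°. Nudging by roughly +1.2°.

jog_arm:
  rows:
    - {"hand": 0, "dx": 0, "dy": -0.1, "dz": 0.1, "ax": 0, "ay": 0, "az": 0}
    - {"hand": 0, "dx": 0, "dy": -0.15, "dz": 0.1, "ax": 0, "ay": 0, "az": 0}
    - {"hand": 0, "dx": 0, "dy": -0.15, "dz": 0.1, "ax": 0, "ay": 0, "az": 0}
    - {"hand": 0, "dx": 0, "dy": 0, "dz": 0, "ax": 0, "ay": 0, "az": 0}
    - {"hand": 0, "dx": 0, "dy": 0, "dz": 0, "ax": 0, "ay": 0, "az": 0}

```text
time_s: 18.63
position: [0.5572, -0.0163, 0.2523]
tool_rot: [[-0.103, -0.0, 0.995], [-0.995, -0.0, -0.103], [0.0, -1.0, -0.0]]
ft_force: [-5.3, -0.7, 1.6]
grip_width: 0.01
```

jog_arm:
  rows:
    - {"hand": 0, "dx": 0, "dy": 0, "dz": 0, "ax": 0, "ay": 0, "az": 0}
    - {"hand": 0, "dx": 0, "dy": 0, "dz": 0, "ax": 0, "ay": 0, "az": 0}
    - {"hand": 0, "dx": 0, "dy": 0, "dz": 0, "ax": 0, "ay": 0, "az": 0}
    - {"hand": 0, "dx": 0, "dy": 0, "dz": 0, "ax": 0, "ay": 0, "az": 0}
    - {"hand": 0, "dx": 0, "dy": 0, "dz": 0, "ax": 0, "ay": 0, "az": 0}

```text
time_s: 19.05
position: [0.5571, -0.0163, 0.2522]
tool_rot: [[-0.103, -0.0, 0.995], [-0.995, -0.0, -0.103], [0.0, -1.0, -0.0]]
ft_force: [-5.4, -1.4, 1.2]
grip_width: 0.0109
```

Run:
```python
from wr import *
s=status.observe(); p,Rt=s['position'],s['tool_rot'];print(p,s['ft_force'],s['wrist_torque'],s['grip_width'],s['qvel'])
R,t=pose([.6293,-.0265,-.1])
d=R.T@(p-np.array([.4911,-.0094,.0867])); print('disp',d,'ang up',np.degrees(np.arcsin(d[2]/.229)),'fwd',np.degrees(np.arccos(1-d[0]/.229)))
im=snap('scene','s20.png');a=cv2.resize(im[90:240,180:330,::-1],(600,600),interpolation=cv2.INTER_CUBIC);cv2.imwrite('pics/s20b.png',a)
im=snap('side','d20.png');cv2.imwrite('pics/d20b.png',cv2.resize(im[80:280,160:360,::-1],(600,600),interpolation=cv2.INTER_CUBIC))
```

```text
[ 0.5571 -0.0163  0.2522] [-5.4017 -1.4017  1.246 ] [-0.2714  1.0404  0.0342] 0.0108625271677228 [-0.0153 -0.1125 -0.0899 -0.0055  0.025  -0.0026]
disp [ 0.0664 -0.0003  0.1655] ang up 46.27365044176475 fwd 44.745271438748055
```

View pics/s20b.png

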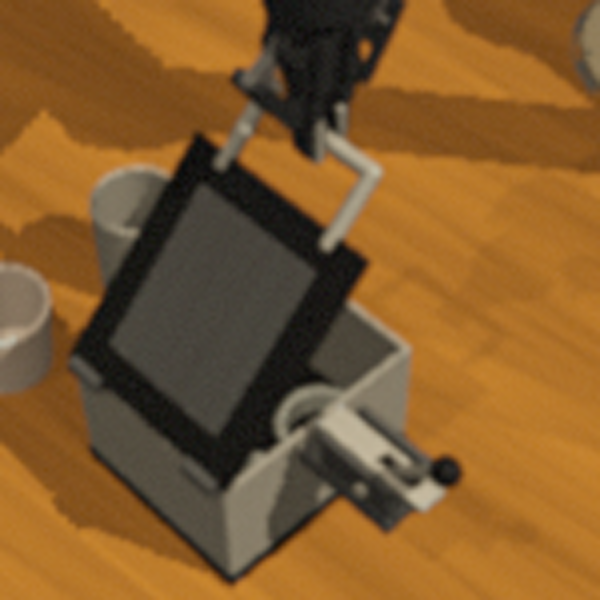

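View pics/d20b.png

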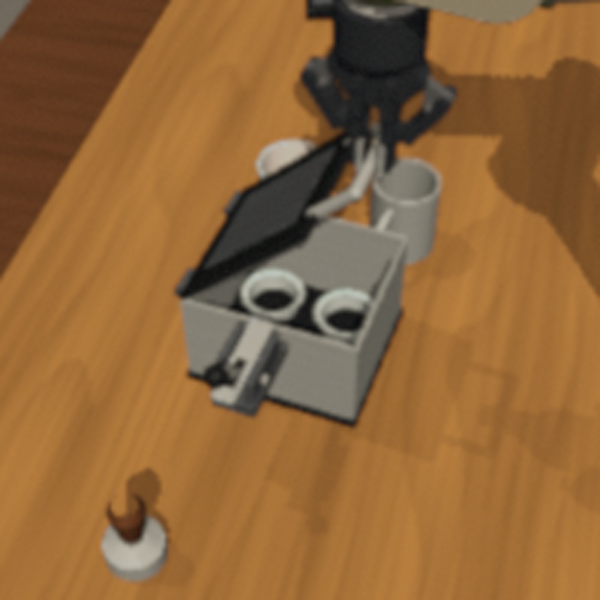

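The lid is steady at about 45°, the grip is holding, the lever is over, and the cup, jug and tamper are standing where they were. Handing in.

```bash
python3 -c "
from rig import job
print(job.close_job())"
```

```text
the job is handed in; nothing more can be done
None
```

The bin is unlocked and its lid is raised to about 45°, with the arm still gripping the pull bar. I handed the job in at about 19 s of the 53 s allowed.

**Lever:** With the lid shut I pushed the cam lever over until it hit its stop. The force rose to about 14 N with no further travel, and the pictures show the bolt clear of the lid.

**Lid:** I gripped the bar (measured opening 10.8 mm on the 12 mm bar, set to 40 N) and lifted it along the hinge arc. At hand-in the arm was still, with about 5 N at the wrist.

**Bystanders:** The jug and tamper are standing where they were in the last pictures. The cup is too, though the lid and the picture edge partly hide it.

What went wrong or didn't agree:
- **Lever force:** In the first lever push the closed fingers rode up on the ball. The wrist read about 50–54 N upward before I lifted off. That is under the 120 N wrist limit, but if the gripper's body rather than the fingers was touching, it may have passed the 40 N limit.
- **Grasp:** The first grasp closed above the bar and pressed on it with about 11 N, so I redid it about 20 mm lower.
- **Lid angle:** At the final pose, arm travel gives 44.7° from the forward distance and 46.3° from the height. Camera fits made just before the last 1° nudge gave about 41–43°.

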